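# Find the heavy side of the rotor on the balancing stand

### The arm

A 6-joint arm with a two-finger parallel gripper is mounted at the origin on the work surface. World frame = base frame: x ahead of the robot, y to its left, z up, the work surface at z = 0. Lengths are in m, angles in rad, forces in N, time in s.
With the tool pointing down it reaches from about 0.25 to 0.725 m from the base axis. Payload 4 kg.
Tool frame: the origin (TCP) lies midway between the tips of the shut fingers; the grasp point (between the pads) lies 19 mm behind it; z points along the fingers, y is the line along which they close (so a half turn about z gives the same grasp; the last joint's range is limited). The gripper opens to 85 mm and grips with 20 to 120 N. Pads are 22 mm wide; open, the fingers measure 114 mm over their backs; the gripper's body (76 mm by 85 mm) begins 54 mm behind the grasp point. The pads swing forward as they close: fully open they stand 13 mm farther back than shut.
Start: joints at [-1.193, 0.241, 0.005, 1.335, 0, 1.571], TCP at [0.184, -0.465, 0.231] pointing down, gripper open.
Joint ranges: [-2.72, 2.72], [-1.05, 1.87], [-1.09, 1.28], [-1.99, 2.15], [-1.42, 1.44], [-3.14, 3.14]. Speed limits (rad/s): [2.79, 2.79, 3.14, 3.14, 3.14, 3.14].

### API

Orientations are given as a unit quaternion [x, y, z, w].
In Python, from workcell import bot gives the robot as it stands. The module is installed in compiled form; this text tells all that it offers.
- The arm moves only by the tool jog_arm, never from a script. Its argument "deltas" is a list of rows, each an object with "fingers": the opening, from 0 (shut) to 1 (fully open); "delta_pos": the shift along the tool's x, y, z normalised to -1 to 1, where 1 is 300 mm, a list of three; "yaw": the turn about the tool's z normalised to -1 to 1, where 1 is pi/4 rad. A call has 1 to 12 rows; each row is the pose to reach, as a shift and turn from the pose commanded when the call began, along the tool's axes at that moment; what a row does not reach only later rows make up. A row lasts 1/10 s, in which the tool goes at most 50 mm and 8.59 degrees, less where a joint would pass 70% of its speed; a pose out of reach is approached as far as the arm can. A call with a number of a shift or a turn outside -1 to 1 is refused whole. A call with a gripper value outside its range is refused whole. The fingers move at their own pace and stop on an object; the grip force is fixed at half the most. Time passes only in rows, so rows that repeat a pose let the fingers close. It gives the time, the measured TCP pose, the force, the opening and the grip force at its end, in the units of the state.
- bot.get_obs(): the state, without advancing time (a new reading comes with each control period).
- bot.camera(name): name is "side" or "top"; returns a dict with "image" (420x560x3 uint8, red, green, blue), "range_z" (420x560 float32, m along the optical axis (not along the pixel's ray), 0 where there is no reading), "fx", "fy", "cx", "cy" (pixels), "rvec" (rotation vector, rad) and "tvec" (3), from world to camera coordinates, as OpenCV has them. Camera axes: x right, y down, z forward; pixel columns grow to the right and rows downward; lengths in m; the calibration is good to about 2 mm. A picture is of the moment at which its call begins.
- bot.job_done(): hands the job in; it is judged then, once.
The state is a dict: "clock": time; "joint_pos": joint angles; "joint_vel": joint speeds; "tau": joint torques, N m; "eef_pos": TCP position; "tool_rot": TCP orientation; "ft_force": force on the tool from outside, world axes, zero at the start; "ft_torque": the same for the moment, N m; "grip_width": finger opening in m; "grasp_force": force on a finger pad.
Only numpy, scipy, OpenCV 4.12 (cv2) and the standard library are available. Lean on these libraries where they do the work, as an engineer would, in place of code of your own. Each camera call takes 0.05 s, during which the arm holds its last target. There are 200 camera calls.

### The job

Take the crank pin out of its holder, put its shank right through the hole in the rotor's bar and, with the pin as a crank handle, turn the rotor slowly round (half a turn at the least, a whole turn is better) to find by feel where the heavy side is. Then turn the heavy side to the lowest point and finish holding it there: still gripping the pin, the pin still through the hole, so that the spot can be marked. Leave the other things on the bench where they are.

Things in the scene. Friction and masses are not known exactly. Their poses are not given: they have to be found in the camera images.
- stand: Fixed grey balancing stand (base 170 x 140 x 14 mm). The rotor's shaft leans 28 degrees from the vertical towards the stand's own -x side (the side nearest the robot), so the lowest side of the rotor is the one towards the stand's -x. Origin: on the bench, 190 mm straight below point rotor_hub; z up.
- rotor_hub (a point): Rotor: closed aluminium drum, 112 mm across, 40 mm deep, on the inclined shaft, with a flat steel bar, 184 x 34 x 12 mm, across its upper face. This point: where the shaft's axis meets the bar's upper face; z points out along the shaft (up and towards the robot), x along the bar to the hole. A nut, 26 mm across, stands 8 mm above the bar here.
- rotor (a joint): Rotor angle, endless, counter-clockwise positive seen from above; at 0 the hole is on the stand's +x side. Stiff bearing (0.34 to 0.46 N m, even all round): it stays where left. A slug hidden in the drum, placed anew each time, pulls it up to 0.29 N m: keeping it moving at the hole takes 6 N, plus up to 4 N as the heavy side climbs level with the shaft, less 4 N as it sinks there.
- rotor_hole (a point): The one hole in the bar, near one end: round, 14 mm diameter, right through the 12 mm bar, parallel to the shaft and 70 mm from it. This point: centre of its upper mouth; z points out of the hole, x radially outward. It turns with the rotor. Under the bar at least 40 mm is free for the pin at every angle.
- pin_grip (a point): Crank pin, 65 g, loose: square aluminium grip 18 x 18 x 44 mm above a round steel shank, 10 mm diameter, 45 mm long, tapered end. This point: centre of the grip, 67 mm from the tip; z from tip to grip, x, y square to the flats. Starts upright in a white block (100 x 50 x 35 mm, hole 25 mm deep), grip 20 mm above the block; the bare steel stub beside it is part of the block.
- pin_tip (a point): Centre of the tip of the crank pin's shank; z points from the tip to the grip.
- tweezers: Brass tweezers, 125 mm long and 8 mm thick, lying on the left-hand white tray; a bystander. Origin: middle of the underside.
- loupe: Grey metal eye loupe, 38 mm across and 30 mm tall, standing on the bench between robot and stand; a bystander. Origin: centre of the underside.
- jar: Small glass jar with a black cap, 44 mm across and 50 mm tall, to the right of the stand; a bystander. Origin: centre of the underside.
- driver: Small screwdriver, 130 mm long, lying on the bench to the right; a bystander. Origin: on its underside.
- collar: Plain brass collar, 42 mm across and 12 mm high, lying on the bench to the left; a bystander. Origin: centre of the underside.

How it is judged:
By the outcome, as a careful person would: the job done as asked, in the order asked, and still so for the second after the job is handed in, while the arm keeps its last pose, push and grip.
It also fails if it takes over 72 s, if anything falls off the work surface, if the arm or the gripper's body presses on something with over 40 N, if the wrist force passes 120 N, or if a joint passes its speed limit or range.

## Working session

There is one attempt and no reset: what is moved stays moved. The work goes in short steps, Python scripts to look and compute and a tool call to move; the robot and the scene stay as the last step left them, time stands still between calls to the robot, and variables do not carry over. Pictures are saved under pics/ and viewed, at most 10 in all, crops included, and the job is handed in when it is done.

Besides the shell and the picture viewer there is one more tool, called after ">>>" as name([rows], argument=value, ...), one row to a line, values as JSON. jog_arm: Moves the arm, as the interface text tells. Scaled input: -1 to 1 covers 300 mm each way for a shift and pi/4 rad each way for a turn. Its arguments: {"type":"object","properties":{"deltas":{"type":"array","items":{"type":"object","properties":{"fingers":{"type":"number"},"delta_pos":{"type":"array","items":{"type":"number"}},"yaw":{"type":"number"}}}}},"required":["deltas"]}

```bash
mkdir -p pics
cat > h.py <<'E'
from workcell import bot
import numpy as np, cv2
from scipy.spatial.transform import Rotation as R
def cam(n,save=None):
    c=bot.camera(n)
    if save: cv2.imwrite('pics/'+save,c['image'][:,:,::-1])
    return c
def px2w(c,u,v,z=None):
    """world point at pixel by depth, or on the plane of height z"""
    Rm=R.from_rotvec(np.ravel(c['rvec'])).as_matrix();t=np.ravel(c['tvec'])
    d=np.array([(u-c['cx'])/c['fx'],(v-c['cy'])/c['fy'],1.])
    o=-Rm.T@t; w=Rm.T@d
    s=c['range_z'][int(round(v)),int(round(u))] if z is None else (z-o[2])/w[2]
    return o+s*w
def w2px(c,p):
    Rm=R.from_rotvec(np.ravel(c['rvec'])).as_matrix()
    q=Rm@np.asarray(p)+np.ravel(c['tvec']); return np.array([c['fx']*q[0]/q[2]+c['cx'],c['fy']*q[1]/q[2]+c['cy']])
E
python3 - <<'E'
from h import *
np.set_printoptions(precision=4,suppress=True)
for n in ('top','side'):
    c=cam(n,n+'0.png'); Rm=R.from_rotvec(np.ravel(c['rvec'])).as_matrix()
    print(n,c['fx'],c['cx'],c['cy'],'pos',-Rm.T@np.ravel(c['tvec']),'fwd',Rm[2],'right',Rm[0])
print(bot.get_obs())
E
```

```text
top 469.9026566661277 283.666058722555 213.42550999028035 pos [ 0.2876 -0.048   1.421 ] fwd [ 0.1946  0.0285 -0.9805] right [-0.0148 -0.9994 -0.032 ]
side 379.53239255382954 281.762161755313 212.26189052812072 pos [0.5227 0.6595 0.8523] fwd [ 0.0155 -0.6989 -0.7151] right [-0.9992 -0.0363  0.0138]
{'clock': 0.1, 'joint_pos': array([-1.193 ,  0.2414,  0.0039,  1.3352, -0.    ,  1.5708]), 'joint_vel': array([-0.0016, -0.003 ,  0.0042, -0.0013, -0.0008, -0.0002]), 'tau': array([ -0.0004, -37.3139,  25.301 ,   0.0109,  -0.    ,   0.    ]), 'eef_pos': array([ 0.1842, -0.4642,  0.2305]), 'tool_rot': array([ 0.9822,  0.1878, -0.0002, -0.0009]), 'ft_force': array([-0.2367,  0.4103, -0.0601]), 'ft_torque': array([ 0.0155, -0.0111,  0.0242]), 'grasp_force': 0.0, 'grip_width': 0.08508295175461197}
```

View pics/top0.png

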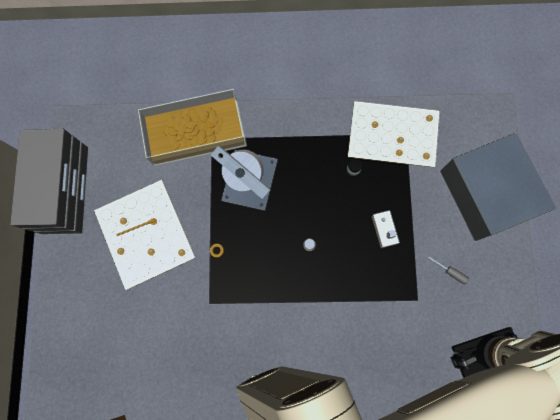

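View pics/side0.png

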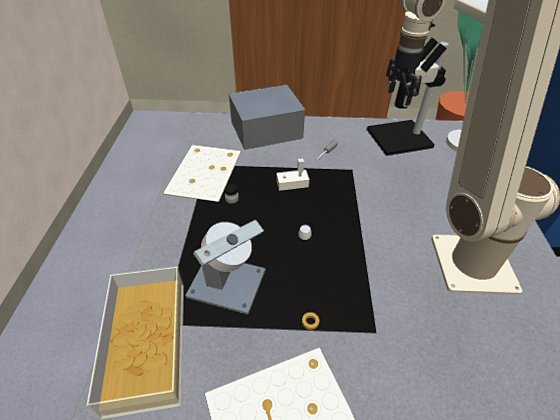

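The top view shows the rotor with its nut near (241,172), the hole at the far-left end of the bar near (220,153), and the pin block at (386,229). I'll enlarge both areas.

Run:
```python
from h import *
np.set_printoptions(precision=4,suppress=True)
a=cam('top');b=cam('side')
f=lambda c,u,v,w,h:cv2.resize(c['image'][v:v+h,u:u+w,::-1],(400,300),interpolation=cv2.INTER_CUBIC)
im=np.vstack([np.hstack([f(a,200,138,88,66)[:,:],f(a,360,200,64,48)]),np.hstack([f(b,180,215,104,78),f(b,265,150,64,48)])])
cv2.imwrite('pics/crop1.png',im)
```

```text
(no output)
```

View pics/crop1.png

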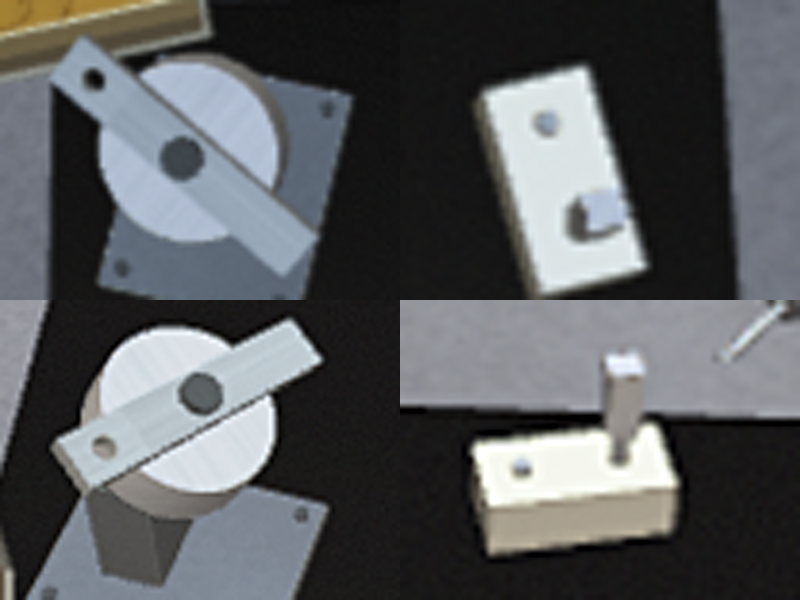

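The crops show the nut at (240.0,172.8) top and (232,238.9) side, the hole at (220.7,155.4) top and (207.3,253) side, and the grip top at (392.8,233.6) top and (301,159.9) side.

```bash
cat >> h.py <<'E'
def tri(a,pa,b,pb):
    A=[]
    for c,p in((a,pa),(b,pb)):
        K=np.array([[c['fx'],0,c['cx']],[0,c['fy'],c['cy']],[0,0,1]])
        P=K@np.c_[R.from_rotvec(np.ravel(c['rvec'])).as_matrix(),np.ravel(c['tvec'])]
        A.append(P)
    X=cv2.triangulatePoints(A[0],A[1],np.array(pa,float).reshape(2,1),np.array(pb,float).reshape(2,1))
    return (X[:3]/X[3]).ravel()
E
python3 - <<'E'
from h import *
np.set_printoptions(precision=4,suppress=True)
a=cam('top');b=cam('side')
for n,p,q in(('nut',(240,172.8),(232,238.9)),('hole',(220.7,155.4),(207.3,253)),('grip',(392.8,233.6),(301,159.9))):
    print(n,tri(a,p,b,q),px2w(a,*p),px2w(b,*q))
print('base corners top cam z14')
C=lambda x,y:(200+x/4.545,138+y/4.545)
for p in ((352,95),(98,285),(327,108),(122,267)): print(px2w(a,*C(p[0],p[1]),z=.014)[:2])
print(px2w(a,266,209.5,z=.014)[:2])
print('block z35')
for p in((78,93),(188,66),(248,268),(137,297),(145,123)): print(px2w(a,360+p[0]/6.25,200+p[1]/6.25,z=.035)[:2])
print('grip top z99',px2w(a,392.8,233.6,z=.099),px2w(b,301,159.9,z=.099))
print('shank foot z35',px2w(b,265+218/6.25,150+160/6.25,z=.035))
# bar plane from depth
P=[]
for v in range(145,195):
    for u in range(205,275):
        w=px2w(a,u,v)
        if .13<w[2]<.26:P.append(w)
P=np.array(P)
# bar upper face: ransac plane with tilt near 28
best=0;rng=np.random.default_rng(0)
for _ in range(4000):
    s=P[rng.choice(len(P),3,0)];n=np.cross(s[1]-s[0],s[2]-s[0]);n/=np.linalg.norm(n)+1e-12;n*=np.sign(n[2])
    if abs(n[2]-.883)>.03: continue
    k=np.abs((P-s[0])@n)<.002
    if k.sum()>best:best=k.sum();kk=k
for _ in range(3):
    m=P[kk].mean(0);n=np.linalg.svd(P[kk]-m)[2][2];n*=np.sign(n[2]);kk=np.abs((P-m)@n)<.002
print('plane',best,len(P),m,n,np.degrees(np.arccos(n[2])),'lean az',np.degrees(np.arctan2(n[1],n[0])), 'hub z offset',(P[kk]).min(0),P[kk].max(0))
E
```

```text
nut [0.6466 0.1049 0.1926] [0.6471 0.1051 0.1908] [0.6465 0.1061 0.1941]
hole [0.6932 0.1563 0.204 ] [0.7609 0.1902 0.0022] [0.6949 0.1496 0.1951]
grip [ 0.4857 -0.3175  0.097 ] [ 0.4858 -0.3176  0.0961] [ 0.4859 -0.3154  0.0986]
base corners top cam z14
[0.741  0.0098]
[0.6108 0.1839]
[0.7321 0.0271]
[0.623  0.1676]
[0.5802 0.0468]
block z35
[ 0.5526 -0.2731]
[ 0.5646 -0.3261]
[ 0.4669 -0.3486]
[ 0.4541 -0.2958]
[ 0.5374 -0.3042]
grip top z99 [ 0.4854 -0.317   0.099 ] [ 0.4859 -0.3149  0.099 ]
shank foot z35 [ 0.4864 -0.3129  0.035 ]
plane 422 1674 [0.6514 0.1078 0.1907] [-0.4877  0.1563  0.8589] 30.807340078144545 lean az 162.22702861711656 hub z offset [0.5915 0.0301 0.1656] [0.7141 0.1833 0.2164]
```

Run:
```python
from h import *
a=cam('top');b=cam('side')
f=lambda c,u,v,w,h:cv2.resize(c['image'][v:v+h,u:u+w,::-1],(400,400),interpolation=cv2.INTER_LANCZOS4)
cv2.imwrite('pics/crop2.png',np.hstack([f(a,382,224,20,20),f(b,286,148,32,32)]))
```

```text
(no output)
```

View pics/crop2.png

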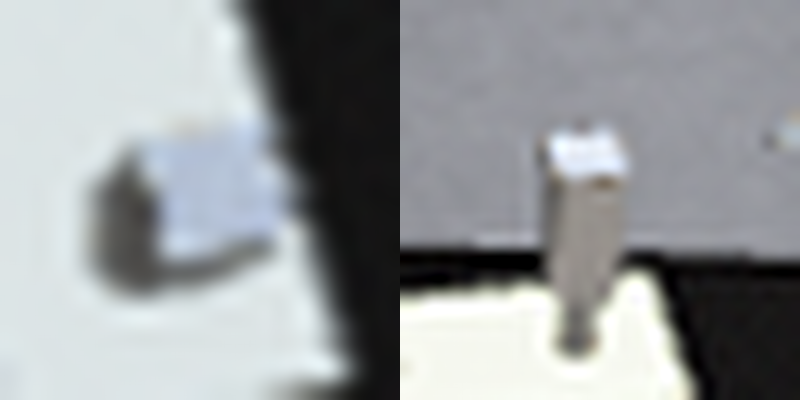

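The grip's flats follow the block's edges, at about 12° azimuth. Going above the pin.

>>> jog_arm([
  {"delta_pos":[0.5,-0.045,0],"yaw":0.1,"fingers":1},
  {"delta_pos":[1,-0.09,0],"yaw":0.215,"fingers":1},
  {"delta_pos":[1,-0.09,0],"yaw":0.215,"fingers":1},
  {"delta_pos":[1,-0.09,0],"yaw":0.215,"fingers":1},
  {"delta_pos":[1,-0.09,0],"yaw":0.215,"fingers":1},
  {"delta_pos":[1,-0.09,0],"yaw":0.215,"fingers":1},
  {"delta_pos":[1,-0.09,0],"yaw":0.215,"fingers":1},
  {"delta_pos":[1,-0.09,0],"yaw":0.215,"fingers":1},
  {"delta_pos":[1,-0.09,0],"yaw":0.215,"fingers":1},
])

```text
clock: 1.3
eef_pos: [0.4526, -0.3292, 0.2311]
tool_rot: [0.995, 0.104, -0.0, -0.0]
ft_force: [0.3, 0.0, -1.1]
grip_width: 0.0853
grasp_force: 0.0
```

```bash
cat >> h.py <<'E'
def to(p,az=None):
    """normalised jog to TCP point p, tool x azimuth az (deg)"""
    o=bot.get_obs();T=R.from_quat(o['tool_rot']).as_matrix();a0=np.degrees(np.arctan2(T[1,0],T[0,0]))
    d=T.T@(np.array(p)-o['eef_pos'])/.3
    print('t',round(o['clock'],2),'pos',o['eef_pos'].round(4),'az',a0.round(2),'F',o['ft_force'].round(2),'M',o['ft_torque'].round(3),'w',round(o['grip_width'],4),'gf',round(o['grasp_force'],1))
    print('jog',d.round(4),'yaw',0 if az is None else round((a0-az)/45,4)); return o
E
python3 - <<'E'
from h import *
to((.4855,-.316,.058),12)
E
```

```text
t 1.3 pos [ 0.4526 -0.3292  0.2311] az 11.94 F [ 0.26  0.03 -1.06] M [0.015 0.029 0.012] w 0.0853 gf 0.0
jog [ 0.117  -0.0202  0.5771] yaw -0.0013
```

>>> jog_arm([
  {"delta_pos":[0.117,-0.02,0.1],"yaw":0,"fingers":1},
  {"delta_pos":[0.117,-0.02,0.25],"yaw":0,"fingers":1},
  {"delta_pos":[0.117,-0.02,0.4],"yaw":0,"fingers":1},
  {"delta_pos":[0.117,-0.02,0.577],"yaw":0,"fingers":1},
  {"delta_pos":[0.117,-0.02,0.577],"yaw":0,"fingers":1},
  {"delta_pos":[0.117,-0.02,0.577],"yaw":0,"fingers":0},
  {"delta_pos":[0.117,-0.02,0.577],"yaw":0,"fingers":0},
  {"delta_pos":[0.117,-0.02,0.577],"yaw":0,"fingers":0},
  {"delta_pos":[0.117,-0.02,0.577],"yaw":0,"fingers":0},
  {"delta_pos":[0.117,-0.02,0.577],"yaw":0,"fingers":0},
  {"delta_pos":[0.117,-0.02,0.577],"yaw":0,"fingers":0},
  {"delta_pos":[0.117,-0.02,0.577],"yaw":0,"fingers":0},
])

```text
clock: 2.5
eef_pos: [0.4876, -0.3165, 0.0602]
tool_rot: [0.995, 0.104, 0.001, 0.001]
ft_force: [-0.1, 0.1, 5.3]
grip_width: 0.0173
grasp_force: 58.8
```

Run:
```python
from h import *
to((.4855,-.316,.079))
b=cam('side')
cv2.imwrite('pics/g1.png',cv2.resize(b['image'][110:200,240:360,::-1],(800,600),interpolation=cv2.INTER_CUBIC))
```

```text
t 2.5 pos [ 0.4876 -0.3165  0.0602] az 11.99 F [-0.07  0.07  5.34] M [ 0.1    0.215 -0.029] w 0.0173 gf 58.8
jog [-0.0063 -0.0028 -0.0627] yaw 0
```

View pics/g1.png

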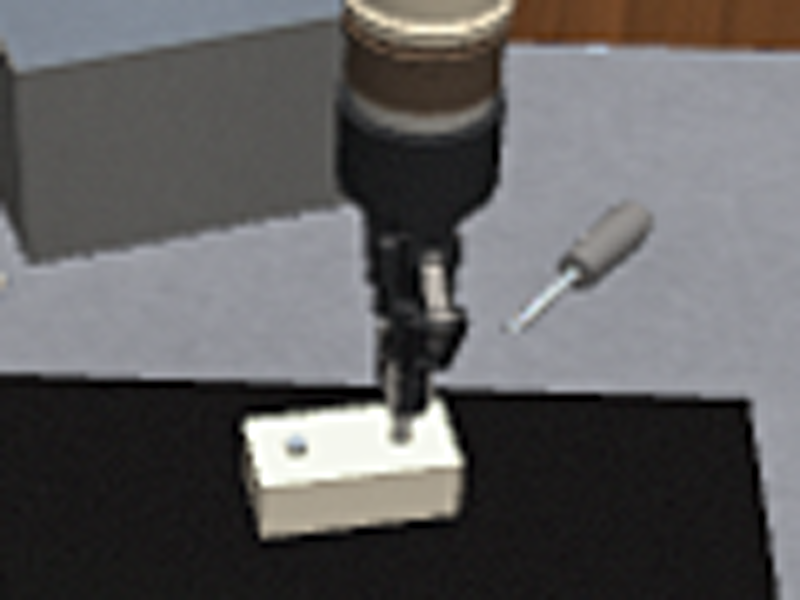

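The fingers hold the pin by its grip and the block hasn't moved. I'll lift it about 20 mm so only the tapered end stays in the holder.

>>> jog_arm([
  {"delta_pos":[0,0,-0.02],"yaw":0,"fingers":0},
  {"delta_pos":[0,0,-0.045],"yaw":0,"fingers":0},
  {"delta_pos":[0,0,-0.07],"yaw":0,"fingers":0},
  {"delta_pos":[0,0,-0.07],"yaw":0,"fingers":0},
  {"delta_pos":[0,0,-0.07],"yaw":0,"fingers":0},
])

```text
clock: 3.05
eef_pos: [0.4869, -0.3161, 0.0801]
tool_rot: [0.995, 0.104, 0.001, 0.0]
ft_force: [1.8, -1.2, 2.2]
grip_width: 0.0171
grasp_force: 59.2
```

Run:
```python
from h import *
to((.4855,-.316,.079))
```

```text
t 3.05 pos [ 0.4869 -0.3161  0.0801] az 11.97 F [ 1.76 -1.24  2.24] M [-0.305 -0.339  0.05 ] w 0.0171 gf 59.2
jog [-0.0045 -0.0011  0.0036] yaw 0
```

>>> jog_arm([
  {"delta_pos":[-0.01,0,0],"yaw":0,"fingers":0},
  {"delta_pos":[-0.02,0,0.001],"yaw":0,"fingers":0},
  {"delta_pos":[-0.03,0,0.002],"yaw":0,"fingers":0},
  {"delta_pos":[-0.04,0,0.003],"yaw":0,"fingers":0},
  {"delta_pos":[-0.05,0,0.005],"yaw":0,"fingers":0},
  {"delta_pos":[-0.05,0,0.005],"yaw":0,"fingers":0},
])

```text
clock: 3.65
eef_pos: [0.4759, -0.3191, 0.0796]
tool_rot: [0.994, 0.105, 0.005, 0.001]
ft_force: [8.4, 0.7, 3.2]
grip_width: 0.0172
grasp_force: 59.9
```

Run:
```python
from h import *
to((.4855,-.316,.079))
b=cam('side')
cv2.imwrite('pics/g2.png',cv2.resize(b['image'][130:190,260:340,::-1],(800,600),interpolation=cv2.INTER_CUBIC))
```

```text
t 3.65 pos [ 0.4759 -0.3191  0.0796] az 12.04 F [8.4  0.69 3.17] M [ 0.143 -2.088 -0.077] w 0.0172 gf 59.9
jog [ 0.0333 -0.0036  0.0024] yaw 0
```

View pics/g2.png

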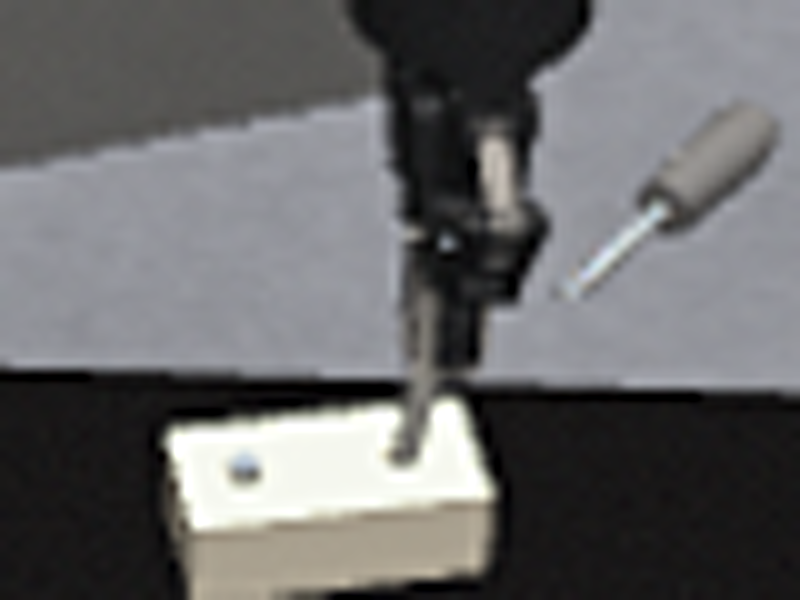

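The pin is tilting in the pads (about 10°) and the block holds still (stub at (284.5,177) before and after). Continuing the arc.

>>> jog_arm([
  {"delta_pos":[-0.01,0,0.002],"yaw":0,"fingers":0},
  {"delta_pos":[-0.02,0,0.004],"yaw":0,"fingers":0},
  {"delta_pos":[-0.03,0,0.006],"yaw":0,"fingers":0},
  {"delta_pos":[-0.04,0,0.009],"yaw":0,"fingers":0},
  {"delta_pos":[-0.05,0,0.012],"yaw":0,"fingers":0},
  {"delta_pos":[-0.06,0,0.015],"yaw":0,"fingers":0},
  {"delta_pos":[-0.068,0,0.018],"yaw":0,"fingers":0},
  {"delta_pos":[-0.068,0,0.018],"yaw":0,"fingers":0},
])

```text
clock: 4.5
eef_pos: [0.4557, -0.3235, 0.0743]
tool_rot: [0.994, 0.105, 0.005, 0.001]
ft_force: [7.3, -0.6, 4.6]
grip_width: 0.0172
grasp_force: 60.0
```

Run:
```python
from h import *
to((.4855,-.316,.079))
b=cam('side')
cv2.imwrite('pics/g3.png',cv2.resize(b['image'][130:190,260:340,::-1],(800,600),interpolation=cv2.INTER_CUBIC))
```

```text
t 4.5 pos [ 0.4557 -0.3235  0.0743] az 12.04 F [ 7.32 -0.56  4.63] M [ 0.274 -1.909  0.011] w 0.0172 gf 60.0
jog [ 0.1025 -0.0036 -0.0148] yaw 0
```

View pics/g3.png

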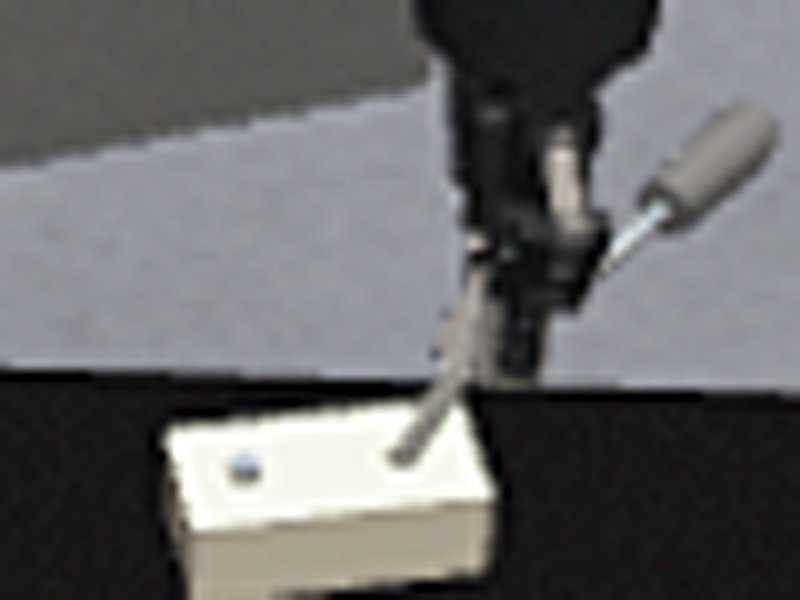

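Tilt is now about 28°. The tip is still in the hole at about (300,175) in the full image and the block hasn't moved. I'll draw the pin out along its own axis, then raise it.

>>> jog_arm([
  {"delta_pos":[-0.015,0,-0.03],"yaw":0,"fingers":0},
  {"delta_pos":[-0.03,0,-0.07],"yaw":0,"fingers":0},
  {"delta_pos":[-0.03,0,-0.2],"yaw":0,"fingers":0},
  {"delta_pos":[-0.03,0,-0.35],"yaw":0.1,"fingers":0},
  {"delta_pos":[-0.03,0,-0.5],"yaw":0.3,"fingers":0},
  {"delta_pos":[-0.03,0,-0.65],"yaw":0.45,"fingers":0},
  {"delta_pos":[-0.03,0,-0.79],"yaw":0.55,"fingers":0},
  {"delta_pos":[-0.03,0,-0.79],"yaw":0.55,"fingers":0},
  {"delta_pos":[-0.03,0,-0.79],"yaw":0.55,"fingers":0},
])

```text
clock: 5.45
eef_pos: [0.4424, -0.325, 0.3102]
tool_rot: [0.994, -0.111, 0.0, 0.0]
ft_force: [0.3, 0.7, -2.1]
grip_width: 0.0177
grasp_force: 60.3
```

```bash
cat > pin.py <<'E'
from h import *
np.set_printoptions(precision=4,suppress=True)
def cloud(c,ctr,r):
    v,u=np.mgrid[0:420,0:560];Z=c['range_z'];k=Z>0
    Rm=R.from_rotvec(np.ravel(c['rvec'])).as_matrix();t=np.ravel(c['tvec'])
    X=np.c_[(u[k]-c['cx'])/c['fx']*Z[k],(v[k]-c['cy'])/c['fy']*Z[k],Z[k]]
    W=(X-t)@Rm
    return W[np.linalg.norm(W-ctr,axis=1)<r]
if __name__=='__main__':
    o=to(bot.get_obs()['eef_pos'],-12.8)
    T=R.from_quat(o['tool_rot']).as_matrix()
    for n in('top','side'):
        c=cam(n); W=(cloud(c,o['eef_pos'],.07)-o['eef_pos'])@T
        k=(W[:,2]>.006)&(np.abs(W[:,1])<.03);W=W[k];W=W[np.argsort(W[:,2])]
        print(n,len(W)); 
        for lo in np.arange(.005,.06,.006):
            q=W[(W[:,2]>=lo)&(W[:,2]<lo+.006)]
            if len(q):print(round(lo,3),len(q),q.mean(0)*1000)
E
python3 pin.py
```

```text
t 5.45 pos [ 0.4424 -0.325   0.3102] az -12.77 F [ 0.28  0.71 -2.11] M [0.035 0.081 0.004] w 0.0177 gf 60.3
jog [0. 0. 0.] yaw 0.0007
top 0
side 43
0.005 5 [16.4169 -5.355   8.7021]
0.011 7 [17.7518 -3.9697 14.5258]
0.017 7 [20.2072 -4.1858 20.2413]
0.023 6 [23.2387 -6.1587 24.8883]
0.029 8 [25.5112 -5.4913 31.2628]
0.035 7 [27.7249 -4.4548 38.3655]
0.041 3 [30.3065 -3.8437 44.1358]
```

In the tool frame the pin leans about 24° toward tool +x, with its tip at about (29.5, 0, 44) mm. The hole tolerates about 15° of misalignment, so that's enough. Moving to the rotor.

>>> jog_arm([
  {"delta_pos":[0.02,-0.15,0],"yaw":0,"fingers":0},
  {"delta_pos":[0.05,-0.3,0],"yaw":0,"fingers":0},
  {"delta_pos":[0.07,-0.45,0],"yaw":0,"fingers":0},
  {"delta_pos":[0.1,-0.6,0],"yaw":0,"fingers":0},
  {"delta_pos":[0.12,-0.75,0],"yaw":0,"fingers":0},
  {"delta_pos":[0.15,-0.9,0],"yaw":0,"fingers":0},
  {"delta_pos":[0.17,-1,0],"yaw":0,"fingers":0},
  {"delta_pos":[0.17,-1,0],"yaw":0,"fingers":0},
  {"delta_pos":[0.17,-1,0],"yaw":0,"fingers":0},
])

```text
clock: 6.45
eef_pos: [0.5522, -0.0822, 0.3082]
tool_rot: [0.997, -0.082, -0.001, -0.015]
ft_force: [-0.5, 0.0, -0.5]
grip_width: 0.0172
grasp_force: 60.3
```

Run:
```python
from h import *
to((.655,.1655,.27),-12.8)
```

```text
t 6.45 pos [ 0.5522 -0.0822  0.3082] az -9.35 F [-0.53  0.03 -0.51] M [-0.027  0.044 -0.013] w 0.0172 gf 60.3
jog [ 0.2044 -0.8663  0.1527] yaw 0.0767
```

>>> jog_arm([
  {"delta_pos":[0.05,-0.15,0],"yaw":0.077,"fingers":0},
  {"delta_pos":[0.1,-0.3,0],"yaw":0.077,"fingers":0},
  {"delta_pos":[0.15,-0.45,0],"yaw":0.077,"fingers":0},
  {"delta_pos":[0.18,-0.6,0],"yaw":0.077,"fingers":0},
  {"delta_pos":[0.2,-0.75,0],"yaw":0.077,"fingers":0},
  {"delta_pos":[0.204,-0.866,0],"yaw":0.077,"fingers":0},
  {"delta_pos":[0.204,-0.866,0],"yaw":0.077,"fingers":0},
  {"delta_pos":[0.204,-0.866,0.05],"yaw":0.077,"fingers":0},
  {"delta_pos":[0.204,-0.866,0.1],"yaw":0.077,"fingers":0},
  {"delta_pos":[0.204,-0.866,0.1],"yaw":0.077,"fingers":0},
])

```text
clock: 7.45
eef_pos: [0.6168, -0.0635, 0.3023]
tool_rot: [0.997, -0.068, -0.0, -0.035]
ft_force: [0.1, -0.5, -0.9]
grip_width: 0.0175
grasp_force: 60.3
```

```bash
python3 - <<'E'
from h import *
to((.655,.1655,.27),-12.8)
a=cam('top','t8.png');b=cam('side','s8.png')
f=lambda c,u,v,w,h:cv2.resize(c['image'][v:v+h,u:u+w,::-1],(400,400),interpolation=cv2.INTER_CUBIC)
cv2.imwrite('pics/crop8.png',np.hstack([f(a,205,135,50,50),f(b,180,210,70,70)]))
E
python3 pin.py
```

```text
t 7.45 pos [ 0.6168 -0.0635  0.3023] az -7.81 F [ 0.14 -0.53 -0.89] M [-0.127  0.021 -0.041] w 0.0175 gf 60.3
jog [ 0.0229 -0.7641  0.1619] yaw 0.111
t 7.55 pos [ 0.6165 -0.0634  0.3017] az -7.8 F [ 0.07  0.33 -0.82] M [-0.036  0.023 -0.034] w 0.0172 gf 60.3
jog [0. 0. 0.] yaw 0.1111
top 0
side 52
0.005 5 [15.7994 -4.0463  9.0264]
0.011 9 [18.5022 -4.5954 13.388 ]
0.017 10 [21.8896 -4.5467 19.7996]
0.023 8 [23.5716 -5.0253 25.7838]
0.029 8 [26.6652 -4.0257 31.9892]
0.035 10 [29.957  -4.2486 38.0341]
0.041 2 [30.2035 -2.7907 44.4232]
```

View pics/crop8.png

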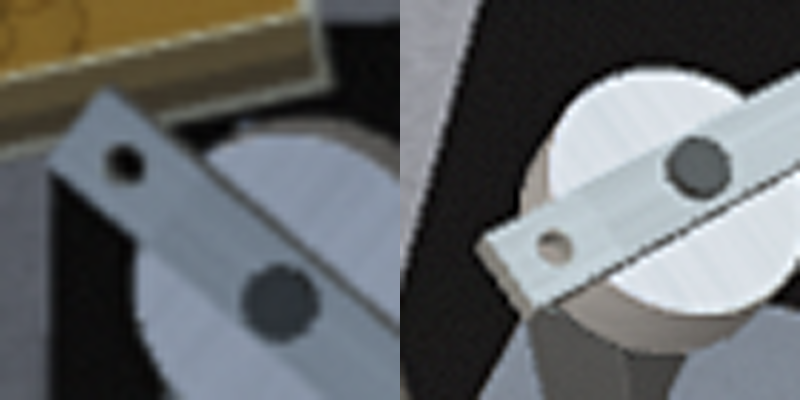

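That view shows hole and nut unchanged (hole at (220.6,155.4) top and (207.1,253) side). The arm stopped short and tilted, so I'll check the joints.

Run:
```python
from h import *
o=bot.get_obs();print(o['joint_pos'].round(3));T=R.from_quat(o['tool_rot']).as_matrix();print(T.round(3))
```

```text
[-0.137  0.488  0.546  1.634  0.071  3.141]
[[ 0.991 -0.136  0.004]
 [-0.136 -0.988  0.071]
 [-0.005 -0.071 -0.997]]
```

Joint 6 is at its limit, since this yaw would need about 207°. The half-turned grasp (tool x at 167°) fits, but it needs the pin leaning the other way in the pads. I'll go back to the holder and lever it over to the other side.

Run:
```python
from h import *
to((.447,-.3255,.30),12)
```

```text
t 7.65 pos [ 0.6166 -0.0635  0.3026] az -7.81 F [-0.74 -0.36 -0.82] M [-0.07   0.001 -0.023] w 0.0174 gf 60.3
jog [-0.4416  0.9405 -0.0555] yaw -0.4401
```

>>> jog_arm([
  {"delta_pos":[-0.06,0.13,0],"yaw":-0.1,"fingers":0},
  {"delta_pos":[-0.13,0.26,0],"yaw":-0.25,"fingers":0},
  {"delta_pos":[-0.2,0.4,0],"yaw":-0.44,"fingers":0},
  {"delta_pos":[-0.26,0.53,0],"yaw":-0.44,"fingers":0},
  {"delta_pos":[-0.32,0.67,0],"yaw":-0.44,"fingers":0},
  {"delta_pos":[-0.38,0.8,0],"yaw":-0.44,"fingers":0},
  {"delta_pos":[-0.44,0.94,0],"yaw":-0.44,"fingers":0},
  {"delta_pos":[-0.44,0.94,0],"yaw":-0.44,"fingers":0},
  {"delta_pos":[-0.44,0.94,0],"yaw":-0.44,"fingers":0},
  {"delta_pos":[-0.44,0.94,0],"yaw":-0.44,"fingers":0},
])

```text
clock: 8.65
eef_pos: [0.4482, -0.3238, 0.284]
tool_rot: [0.994, 0.105, 0.007, -0.035]
ft_force: [0.3, 1.1, -1.0]
grip_width: 0.0173
grasp_force: 60.3
```

Run:
```python
from h import *
to((.447,-.3255,.12),12);print(bot.get_obs()['joint_pos'].round(3))
```

```text
t 8.65 pos [ 0.4482 -0.3238  0.284 ] az 11.97 F [ 0.25  1.05 -0.95] M [-0.062  0.006 -0.005] w 0.0173 gf 60.3
jog [-0.0163  0.0418  0.5447] yaw -0.0006
[-0.658  0.367  0.313  1.556  0.059  2.272]
```

```bash
cat >> h.py <<'E'
def tipto(tip,loc,az=None):
    """jog so that tool-frame point loc lands on world point tip"""
    o=bot.get_obs();T=R.from_quat(o['tool_rot']).as_matrix();a0=np.degrees(np.arctan2(T[1,0],T[0,0]))
    if az is not None: T=T@R.from_euler('z',a0-az,degrees=True).as_matrix()
    return to(np.array(tip)-T@np.array(loc),az)
E
python3 - <<'E'
from h import *
loc=[.0295,0,.044]
tipto((.481,-.3172,.05),loc)
tipto((.485,-.3172,.029),loc)
E
```

```text
t 8.65 pos [ 0.4482 -0.3238  0.284 ] az 11.97 F [ 0.25  1.05 -0.95] M [-0.062  0.006 -0.005] w 0.0173 gf 60.3
jog [-0.0028  0.0542  0.6334] yaw 0
t 8.65 pos [ 0.4482 -0.3238  0.284 ] az 11.97 F [ 0.25  1.05 -0.95] M [-0.062  0.006 -0.005] w 0.0173 gf 60.3
jog [0.0089 0.0618 0.7033] yaw 0
```

>>> jog_arm([
  {"delta_pos":[-0.02,0.054,0.15],"yaw":0,"fingers":0},
  {"delta_pos":[-0.02,0.054,0.3],"yaw":0,"fingers":0},
  {"delta_pos":[-0.02,0.054,0.45],"yaw":0,"fingers":0},
  {"delta_pos":[-0.02,0.054,0.58],"yaw":0,"fingers":0},
  {"delta_pos":[-0.02,0.054,0.63],"yaw":0,"fingers":0},
  {"delta_pos":[-0.02,0.054,0.63],"yaw":0,"fingers":0},
  {"delta_pos":[-0.02,0.054,0.63],"yaw":0,"fingers":0},
])

```text
clock: 9.35
eef_pos: [0.4475, -0.3273, 0.0946]
tool_rot: [0.994, 0.105, 0.007, -0.035]
ft_force: [0.1, 0.3, -0.4]
grip_width: 0.0173
grasp_force: 60.3
```

```bash
python3 pin.py
python3 - <<'E'
from h import *
loc=[.0295,0,.044]
tipto((.485,-.3172,.029),loc)
b=cam('side')
for v in range(158,182,1):
    print(v,''.join('%4d'%x for x in b['image'][v,288:316].mean(1)))
E
```

```text
t 9.35 pos [ 0.4475 -0.3273  0.0946] az 12.07 F [ 0.06  0.32 -0.44] M [-0.115 -0.021  0.004] w 0.0173 gf 60.3
jog [0. 0. 0.] yaw 0.5527
top 38
0.005 1 [22.4593 -2.9072  9.029 ]
0.011 1 [23.3034 -4.8184 12.0304]
0.017 3 [26.1625 -3.8013 20.0697]
0.023 5 [25.8567 -5.184  25.5641]
0.029 4 [29.9068 -6.1525 30.6562]
0.053 5 [30.262   0.5474 57.8347]
0.059 19 [26.7626 -4.5038 60.7779]
side 70
0.005 5 [17.2886 -2.842   8.7588]
0.011 5 [22.7024 -1.7252 13.66  ]
0.017 8 [23.45   -2.5227 20.2978]
0.023 5 [26.9584 -3.6134 26.896 ]
0.029 4 [29.7594 -3.9181 31.5672]
0.035 5 [31.5761 -3.2386 37.845 ]
0.041 1 [30.8828 -4.1064 41.319 ]
0.053 5 [21.4683  5.8416 58.1977]
0.059 31 [23.0535  0.4233 61.4334]
t 9.45 pos [ 0.448  -0.3284  0.0958] az 12.02 F [-0.44 -0.32 -0.3 ] M [-0.102  0.018 -0.009] w 0.0171 gf 60.3
jog [0.0251 0.0038 0.0791] yaw 0
158  156 153 153 156 156 155 156 157 154 151 150 152 153 155 154 154 152 152 179 158 163 158 116 129  76  30  31  28
159  152 153 152 154 153 151 154 156 154 151 150 153 152 153 153 153 152 153 151 158 163 159 103 121  72  22  30  24
160  151 152 151 150 151 1
[... 1847 characters left out ...]
76  244 243 243 243 243 243 243 243 244 247 231 194 169 211 243 245 244 245 252 223  91   1  19  25  22  20  24  23
177  244 244 243 243 243 243 243 243 244 244 248 251 252 250 246 244 244 244 249 255 168  22  13  20  21  21  25  22
178  243 243 243 243 243 243 243 244 244 244 245 246 247 246 247 246 247 248 251 255 216  88   8  19  22  25  25  24
179  244 244 244 245 245 246 246 247 247 248 247 247 245 247 247 246 245 246 249 241 231 115   7  21  22  20  21  23
180  247 248 247 245 246 247 246 246 246 247 233 227 209 201 202 181 150 141 145 151 131  56  10  20  23  24  22  21
181  246 248 234 209 202 202 179 172 151 142 144 145 145 149 148 149 153 154 155 163 140  62   9  21  23  25  22  23
```

Run:
```python
from h import *
o=bot.get_obs();T=R.from_quat(o['tool_rot']).as_matrix();b=cam('side');a=cam('top')
np.set_printoptions(precision=4,suppress=True)
print('hole side',px2w(b,300,175.3,z=.035))
tip=o['eef_pos']+T@[.0295,0,.044];print('tip',tip,w2px(b,tip),w2px(a,tip))
for v in range(222,248): print(v,''.join('%4d'%x for x in a['image'][v,378:404].mean(1)))
```

```text
hole side [ 0.486  -0.3144  0.035 ]
tip [ 0.4771 -0.3195  0.0526] [302.9551 170.3082] [390.6956 238.7999]
222  214 214 215 215 212 210 211 213 214 213 213 213 213 216 211 106  28  15  16  19  18  16  17  16  17  16
223  213 213 213 214 214 215 214 214 213 213 213 213 213 215 215 141  51  17  17  16  17  18  17  18  17  16
224  215 213 213 214 213 214 213 213 213 213 212 213 213 213 213 156  62  17  15  17  16  17  17  18  17  18
225  214 214 213 213 213 213 213 213 213 213 213 213 213 213 216 211 103  25  15  16  19  18  18  18  19  18
226  215 214 213 213 214 213 213 213 213 214 213 213 213 214 215 214 120  35  15  16  18  18  18  19  19  16
227  214 214 213 213 213 214 213 214 213 213 213 213 212 214 214 214 148  54  18  16  18  18  16  18  16  18
228  206 214 214 214 213 212 213 213 213 212 213 213 213 213 215 214 183  79  20  13  18  17  17  18  17  12
229  206 215 214 213 213 213 213 213 213 214 213 213 213 213 213 216 212 109  28  15  16  17  18  16  13  11
230  197 214 213 213 213 214 214 213 213 213 213 213 213 213 214 216 215 142  52  18  18  17  16  11   8  16
231  172 210 
[... 1139 characters left out ...]
89  53  34  15  11  11  11  12  10  15  33  35
242   26  69  84 153 208 211 208 208 209 207 210 209 209 207 123  42  17  16  11  11  12  12   9  13  30  36
243   21  48  81 142 195 144  89  82  80  73 119  82  86 148  90  37  22  24  15  11  11  11  12  11  21  33
244   20  43  76  86  82  48  40  33  23  27  89  56  38  85  70  66  49  37  18  12  11  11  11  11  19  32
245   17  27  72  81  58  30  38  49  44  43  84  83  81  84  84  84  64  44  19  13   9  12  13  13  11  28
246   20  22  59  82  87  52  56 108 114  91  85  85  86  85  86  87  76  52  23  13  11  11   7  12  12  19
247   19  20  46  73  75  55  71 133 132  97  84  86  82  82  83  79  57  33  19  12  12  13  12  12  10  17
```

>>> jog_arm([
  {"delta_pos":[0.008,0.003,0.02],"yaw":0,"fingers":0},
  {"delta_pos":[0.015,0.004,0.04],"yaw":0,"fingers":0},
  {"delta_pos":[0.02,0.004,0.06],"yaw":0,"fingers":0},
  {"delta_pos":[0.025,0.004,0.076],"yaw":0,"fingers":0},
  {"delta_pos":[0.025,0.004,0.076],"yaw":0,"fingers":0},
])

```text
clock: 10.1
eef_pos: [0.4569, -0.3263, 0.0714]
tool_rot: [0.994, 0.105, 0.009, -0.034]
ft_force: [6.3, 0.8, -2.5]
grip_width: 0.0173
grasp_force: 60.1
```

Run:
```python
from h import *
tipto((.485,-.3172,.029),[.0295,0,.044])
```

```text
t 10.1 pos [ 0.4569 -0.3263  0.0714] az 11.98 F [ 6.29  0.75 -2.53] M [-0.025 -1.553 -0.158] w 0.0173 gf 60.1
jog [-0.0039 -0.0008 -0.0024] yaw 0
```

The tip is back in the hole. Levering over to the other side.

>>> jog_arm([
  {"delta_pos":[0.011,0,-0.006],"yaw":0,"fingers":0},
  {"delta_pos":[0.022,0,-0.01],"yaw":0,"fingers":0},
  {"delta_pos":[0.033,0,-0.014],"yaw":0,"fingers":0},
  {"delta_pos":[0.044,0,-0.017],"yaw":0,"fingers":0},
  {"delta_pos":[0.056,0,-0.019],"yaw":0,"fingers":0},
  {"delta_pos":[0.067,0,-0.021],"yaw":0,"fingers":0},
  {"delta_pos":[0.079,0,-0.022],"yaw":0,"fingers":0},
  {"delta_pos":[0.091,0,-0.022],"yaw":0,"fingers":0},
  {"delta_pos":[0.103,0,-0.022],"yaw":0,"fingers":0},
  {"delta_pos":[0.114,0,-0.021],"yaw":0,"fingers":0},
  {"delta_pos":[0.114,0,-0.021],"yaw":0,"fingers":0},
])

```text
clock: 11.2
eef_pos: [0.4838, -0.3209, 0.0788]
tool_rot: [0.994, 0.103, 0.002, -0.034]
ft_force: [-8.9, -4.2, 8.8]
grip_width: 0.0172
grasp_force: 61.5
```

```bash
python3 pin.py
```

```text
t 11.2 pos [ 0.4838 -0.3209  0.0788] az 11.84 F [-8.9  -4.21  8.77] M [-0.835  2.347  0.189] w 0.0172 gf 61.5
jog [0. 0. 0.] yaw 0.5475
top 180
0.035 10 [41.1181 -0.1564 39.416 ]
0.041 102 [24.9183 -6.1317 44.4782]
0.047 58 [ 20.2499 -10.2823  49.0278]
0.053 7 [ -5.3225 -23.1725  56.1447]
0.059 3 [-12.0964 -19.9363  62.1626]
side 280
0.005 1 [ 7.9902 -3.3522  9.7556]
0.011 5 [ 4.0451 -4.7697 14.7517]
0.017 3 [ 6.5993 -4.4976 21.0609]
0.023 6 [ 4.3276 -2.7496 25.8918]
0.029 4 [ 7.1927 -4.1871 31.2943]
0.035 7 [15.6427  0.2892 38.4968]
0.041 146 [15.1047  0.7852 45.0484]
0.047 68 [ 15.5526 -12.4247  48.5374]
0.053 23 [  6.816  -22.6266  55.3463]
0.059 17 [  1.9216 -23.9212  61.7863]
```

>>> jog_arm([
  {"delta_pos":[0.012,0,-0.005],"yaw":0,"fingers":0},
  {"delta_pos":[0.024,0,-0.005],"yaw":0,"fingers":0},
  {"delta_pos":[0.036,0,-0.004],"yaw":0,"fingers":0},
  {"delta_pos":[0.048,0,-0.002],"yaw":0,"fingers":0},
  {"delta_pos":[0.06,0,0.001],"yaw":0,"fingers":0},
  {"delta_pos":[0.072,0,0.004],"yaw":0,"fingers":0},
  {"delta_pos":[0.084,0,0.007],"yaw":0,"fingers":0},
  {"delta_pos":[0.096,0,0.011],"yaw":0,"fingers":0},
  {"delta_pos":[0.108,0,0.015],"yaw":0,"fingers":0},
  {"delta_pos":[0.12,0,0.019],"yaw":0,"fingers":0},
  {"delta_pos":[0.128,0,0.022],"yaw":0,"fingers":0},
  {"delta_pos":[0.128,0,0.022],"yaw":0,"fingers":0},
])

```text
clock: 12.5
eef_pos: [0.5225, -0.3121, 0.0724]
tool_rot: [0.994, 0.104, 0.003, -0.034]
ft_force: [-6.3, -2.9, 5.6]
grip_width: 0.0172
grasp_force: 61.8
```

```bash
python3 pin.py|head -30
```

```text
t 12.5 pos [ 0.5225 -0.3121  0.0724] az 11.88 F [-6.34 -2.89  5.58] M [-0.783  1.596  0.131] w 0.0172 gf 61.8
jog [0. 0. 0.] yaw 0.5484
top 95
0.029 1 [33.6022  7.273  33.7478]
0.035 51 [ 12.9737 -12.0209  38.5417]
0.041 28 [ 16.6142 -15.536   43.091 ]
0.047 5 [ -5.0578 -25.7966  50.4768]
0.053 5 [  0.3874 -25.9213  56.9247]
0.059 5 [ -3.0896 -25.4363  62.8706]
side 411
0.005 3 [-18.2331  -3.9772   7.4479]
0.011 4 [-20.3538  -3.0005  13.678 ]
0.017 7 [-24.5572  -3.5773  19.4594]
0.023 4 [-27.4643  -3.7021  26.0362]
0.029 10 [-5.9452 -2.8816 32.4186]
0.035 211 [-9.5416 -0.0063 38.6051]
0.041 93 [  0.3331 -15.0088  42.9286]
0.047 32 [  3.8781 -21.3395  50.0416]
0.053 32 [  3.8511 -23.3817  55.9208]
0.059 14 [ -4.0487 -22.6971  61.4989]
```

The pin now leans about 26° toward tool −x. Withdrawing, raising, and turning the wrist in steps.

>>> jog_arm([
  {"delta_pos":[0.015,0,-0.035],"yaw":0,"fingers":0},
  {"delta_pos":[0.035,0,-0.075],"yaw":0,"fingers":0},
  {"delta_pos":[0.035,0,-0.2],"yaw":0,"fingers":0},
  {"delta_pos":[0.035,0,-0.35],"yaw":-0.2,"fingers":0},
  {"delta_pos":[0.035,0,-0.5],"yaw":-0.4,"fingers":0},
  {"delta_pos":[0.035,0,-0.65],"yaw":-0.6,"fingers":0},
  {"delta_pos":[0.035,0,-0.77],"yaw":-0.8,"fingers":0},
  {"delta_pos":[0.035,0,-0.77],"yaw":-1,"fingers":0},
  {"delta_pos":[0.035,0,-0.77],"yaw":-1,"fingers":0},
])

```text
clock: 13.5
eef_pos: [0.5351, -0.3252, 0.3053]
tool_rot: [0.877, 0.478, 0.021, -0.028]
ft_force: [-0.0, 0.7, -1.1]
grip_width: 0.0173
grasp_force: 61.0
```

>>> jog_arm([
  {"delta_pos":[0,0,0],"yaw":-0.2,"fingers":0},
  {"delta_pos":[0,0,0],"yaw":-0.4,"fingers":0},
  {"delta_pos":[0,0,0],"yaw":-0.6,"fingers":0},
  {"delta_pos":[0,0,0],"yaw":-0.8,"fingers":0},
  {"delta_pos":[0,0,0],"yaw":-1,"fingers":0},
  {"delta_pos":[0,0,0],"yaw":-1,"fingers":0},
])

```text
clock: 14.1
eef_pos: [0.5343, -0.3245, 0.3031]
tool_rot: [0.628, 0.778, 0.029, -0.021]
ft_force: [0.8, -1.5, -1.3]
grip_width: 0.0172
grasp_force: 61.0
```

>>> jog_arm([
  {"delta_pos":[0,0,0],"yaw":-0.2,"fingers":0},
  {"delta_pos":[0,0,0],"yaw":-0.4,"fingers":0},
  {"delta_pos":[0,0,0],"yaw":-0.6,"fingers":0},
  {"delta_pos":[0,0,0],"yaw":-0.8,"fingers":0},
  {"delta_pos":[0,0,0],"yaw":-1,"fingers":0},
  {"delta_pos":[0,0,0],"yaw":-1,"fingers":0},
])

```text
clock: 14.7
eef_pos: [0.5343, -0.3245, 0.3031]
tool_rot: [0.282, 0.959, 0.035, -0.008]
ft_force: [0.4, -1.2, 0.2]
grip_width: 0.0172
grasp_force: 61.0
```

```bash
python3 - <<'E'
from h import *
o=to((.60,.10,.31),167.2);print(o['joint_pos'].round(3));print(R.from_quat(o['tool_rot']).as_matrix().round(3))
E
python3 pin.py
```

```text
t 14.7 pos [ 0.5343 -0.3245  0.3031] az 147.26 F [ 0.36 -1.2   0.21] M [-0.13  -0.006 -0.006] w 0.0172 gf 61.0
jog [0.5818 1.3062 0.0793] yaw -0.4432
[-0.576  0.531  0.615  1.69   0.063 -0.005]
[[-0.841  0.542  0.005]
 [ 0.541  0.838  0.072]
 [ 0.034  0.063 -0.997]]
t 14.7 pos [ 0.5343 -0.3245  0.3031] az 147.26 F [ 0.36 -1.2   0.21] M [-0.13  -0.006 -0.006] w 0.0172 gf 61.0
jog [0. 0. 0.] yaw 3.5568
top 0
side 34
0.005 4 [-18.6801   5.6287   8.3461]
0.011 7 [-20.6609   4.0099  14.6777]
0.017 5 [-22.8829   5.2807  19.6952]
0.023 7 [-26.1274   4.5521  24.9278]
0.029 6 [-28.7609   4.0117  31.2939]
0.035 5 [-30.8517   3.6074  37.1349]
```

Run:
```python
from h import *
tipto((.684,.159,.26),[-.032,0,.040],167.2)
```

```text
t 14.8 pos [ 0.5343 -0.3246  0.3031] az 147.05 F [ 0.57  0.01 -0.09] M [-0.032  0.06  -0.002] w 0.0171 gf 61.0
jog [0.553  1.5743 0.1275] yaw -0.4477
```

>>> jog_arm([
  {"delta_pos":[0.05,0.14,0],"yaw":-0.1,"fingers":0},
  {"delta_pos":[0.1,0.28,0],"yaw":-0.2,"fingers":0},
  {"delta_pos":[0.15,0.42,0],"yaw":-0.3,"fingers":0},
  {"delta_pos":[0.2,0.56,0],"yaw":-0.4,"fingers":0},
  {"delta_pos":[0.25,0.7,0],"yaw":-0.448,"fingers":0},
  {"delta_pos":[0.3,0.84,0],"yaw":-0.448,"fingers":0},
  {"delta_pos":[0.33,0.95,0],"yaw":-0.448,"fingers":0},
  {"delta_pos":[0.33,0.95,0],"yaw":-0.448,"fingers":0},
])

```text
clock: 15.6
eef_pos: [0.6072, -0.0279, 0.3243]
tool_rot: [0.109, 0.993, 0.036, -0.001]
ft_force: [0.8, -0.7, -1.3]
grip_width: 0.0171
grasp_force: 61.0
```

Run:
```python
from h import *
tipto((.684,.159,.26),[-.032,0,.040],167.2)
```

```text
t 15.6 pos [ 0.6072 -0.0279  0.3243] az 167.49 F [ 0.78 -0.65 -1.27] M [-0.084  0.001 -0.008] w 0.0171 gf 61.0
jog [-0.0104  0.6472  0.1272] yaw 0.0065
```

Going to 20 mm short of the hole along its axis.

>>> jog_arm([
  {"delta_pos":[0,0.14,0],"yaw":0,"fingers":0},
  {"delta_pos":[0,0.28,0],"yaw":0,"fingers":0},
  {"delta_pos":[0,0.42,0],"yaw":0,"fingers":0},
  {"delta_pos":[-0.005,0.56,0.02],"yaw":0,"fingers":0},
  {"delta_pos":[-0.01,0.647,0.07],"yaw":0,"fingers":0},
  {"delta_pos":[-0.01,0.647,0.127],"yaw":0,"fingers":0},
  {"delta_pos":[-0.01,0.647,0.17],"yaw":0,"fingers":0},
  {"delta_pos":[-0.01,0.655,0.24],"yaw":0,"fingers":0},
  {"delta_pos":[-0.01,0.655,0.24],"yaw":0,"fingers":0},
])

```text
clock: 16.5
eef_pos: [0.6517, 0.162, 0.2623]
tool_rot: [0.112, 0.993, 0.034, -0.005]
ft_force: [-0.8, 0.3, -1.6]
grip_width: 0.0172
grasp_force: 61.0
```

```bash
python3 - <<'E'
from h import *
o=tipto((.684,.159,.224),[-.032,0,.040],167.2)
T=R.from_quat(o['tool_rot']).as_matrix();tip=o['eef_pos']+T@[-.032,0,.04]
a=cam('top');b=cam('side');print('tip',tip,w2px(a,tip),w2px(b,tip))
f=lambda c,u,v,w,h:cv2.resize(c['image'][v:v+h,u:u+w,::-1],(400,400),interpolation=cv2.INTER_CUBIC)
cv2.imwrite('pics/crop9.png',np.hstack([f(a,205,135,40,40),f(b,190,220,50,50)]))
E
python3 pin.py
```

```text
t 16.5 pos [0.6517 0.162  0.2623] az 167.12 F [-0.82  0.35 -1.57] M [-0.087  0.037 -0.016] w 0.0172 gf 61.0
jog [-0.0026  0.0056 -0.007 ] yaw -0.0017
tip [0.68285238 0.15765917 0.22180177] [219.05968789 157.14826872] [210.72184365 248.3671995 ]
t 16.6 pos [0.653  0.1619 0.2658] az 167.11 F [-1.36  0.09 -0.  ] M [-0.102 -0.041  0.005] w 0.0173 gf 61.0
jog [0. 0. 0.] yaw 3.998
top 0
side 47
0.005 6 [-21.1732   5.6144   8.1427]
0.011 11 [-23.4164   5.2277  14.3633]
0.017 6 [-25.7048   4.9237  19.9449]
0.023 9 [-28.2245   4.927   24.8209]
0.029 11 [-30.7564   4.7445  31.1094]
0.035 3 [-34.2299   3.7974  38.1839]
0.059 1 [-26.6955   1.5932  64.3616]
```

View pics/crop9.png

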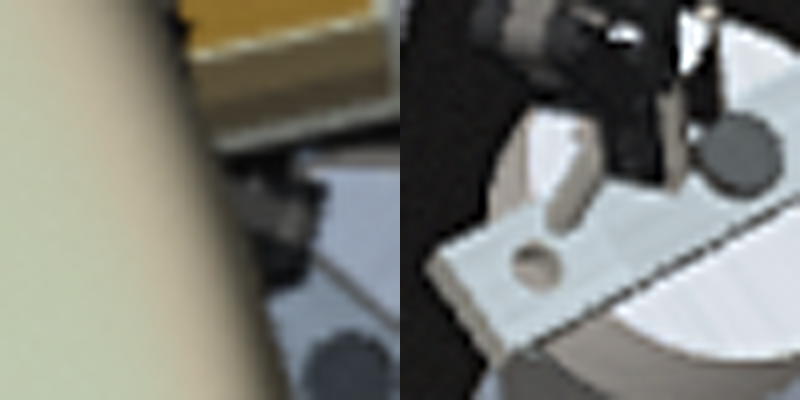

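The side view shows the tip at about (209.8,249.1), and the hole's mouth at (207.1,253.3).

Run:
```python
from h import *
np.set_printoptions(precision=4,suppress=True)
a=cam('top');b=cam('side')
print('hole side z.206',px2w(b,207.1,253.3,z=.206),'top',px2w(a,220.65,155.4,z=.206))
print('nut side z.197',px2w(b,232,238.9,z=.197),'top',px2w(a,240,172.8,z=.197))
loc=[-.035,0,.040]
o=bot.get_obs();T=R.from_quat(o['tool_rot']).as_matrix();tip=o['eef_pos']+T@loc;print(tip,w2px(b,tip), 'pin axis', T@np.array([np.sin(np.radians(24)),0,-np.cos(np.radians(24))]))
n=np.array([-.457,.104,.883])
for d in (.005,-.006,-.026): tipto(np.array([.693,.157,.2055])+n*d,loc)
```

```text
hole side z.206 [0.6923 0.1589 0.206 ] top [0.6929 0.1561 0.206 ]
nut side z.197 [0.6459 0.1085 0.197 ] top [0.6453 0.1043 0.197 ]
[0.6884 0.1573 0.2274] [207.8205 246.4618] pin axis [-0.4036  0.0256  0.9146]
t 16.8 pos [0.654  0.1622 0.2676] az 167.12 F [-0.31  0.53 -1.14] M [-0.044  0.034  0.018] w 0.0176 gf 61.0
jog [-0.0079 -0.0017  0.0582] yaw 0
t 16.8 pos [0.654  0.1622 0.2676] az 167.12 F [-0.31  0.53 -1.14] M [-0.044  0.034  0.018] w 0.0176 gf 61.0
jog [-0.0253 -0.0039  0.0904] yaw 0
t 16.8 pos [0.654  0.1622 0.2676] az 167.12 F [-0.31  0.53 -1.14] M [-0.044  0.034  0.018] w 0.0176 gf 61.0
jog [-0.0571 -0.0081  0.1488] yaw 0
```

>>> jog_arm([
  {"delta_pos":[-0.004,-0.001,0.03],"yaw":0,"fingers":0},
  {"delta_pos":[-0.008,-0.002,0.058],"yaw":0,"fingers":0},
  {"delta_pos":[-0.014,-0.003,0.07],"yaw":0,"fingers":0},
  {"delta_pos":[-0.02,-0.003,0.08],"yaw":0,"fingers":0},
  {"delta_pos":[-0.025,-0.004,0.09],"yaw":0,"fingers":0},
  {"delta_pos":[-0.025,-0.004,0.09],"yaw":0,"fingers":0},
  {"delta_pos":[-0.025,-0.004,0.09],"yaw":0,"fingers":0},
])

```text
clock: 17.5
eef_pos: [0.6606, 0.1616, 0.2388]
tool_rot: [0.112, 0.993, 0.035, -0.001]
ft_force: [0.1, -0.3, -0.5]
grip_width: 0.0173
grasp_force: 61.0
```

```bash
python3 - <<'E'
from h import *
n=np.array([-.457,.104,.883])
o=tipto(np.array([.693,.157,.2055])+n*-.026,[-.035,0,.040])
T=R.from_quat(o['tool_rot']).as_matrix();tip=o['eef_pos']+T@[-.035,0,.04];h=np.array([.693,.157,.2055]);print(tip,'depth',-(tip-h)@n, 'lat',(tip-h)-n*((tip-h)@n))
E
python3 pin.py|tail -9
```

```text
t 17.5 pos [0.6606 0.1616 0.2388] az 167.16 F [ 0.08 -0.26 -0.51] M [-0.064  0.039  0.064] w 0.0173 gf 61.0
jog [-0.0348 -0.004   0.0529] yaw 0
[0.69489782 0.15667365 0.19857343] depth 0.007017405345110022 lat [-0.00130914  0.00040346 -0.0007302 ]
0.011 9 [-21.291    4.874   14.2347]
0.017 9 [-25.9255   4.4291  20.2105]
0.023 65 [-45.2054   4.5963  26.6709]
0.029 85 [-40.2377   6.6549  31.4643]
0.035 98 [-29.7525   6.5066  38.1389]
0.041 62 [-19.236   -2.955   43.7385]
0.047 20 [-16.3645  -6.9477  49.5791]
0.053 21 [-12.7134 -14.8188  56.7826]
0.059 61 [ -6.982  -16.3189  62.2208]
```

No contact force at a calculated 7 mm depth, so the tip is in the hole. Pushing it through.

>>> jog_arm([
  {"delta_pos":[-0.006,-0.001,0.01],"yaw":0,"fingers":0},
  {"delta_pos":[-0.012,-0.001,0.02],"yaw":0,"fingers":0},
  {"delta_pos":[-0.018,-0.002,0.03],"yaw":0,"fingers":0},
  {"delta_pos":[-0.024,-0.003,0.04],"yaw":0,"fingers":0},
  {"delta_pos":[-0.03,-0.004,0.05],"yaw":0,"fingers":0},
  {"delta_pos":[-0.035,-0.004,0.056],"yaw":0,"fingers":0},
  {"delta_pos":[-0.035,-0.004,0.056],"yaw":0,"fingers":0},
])

```text
clock: 18.3
eef_pos: [0.6706, 0.1592, 0.2213]
tool_rot: [0.112, 0.993, 0.035, -0.002]
ft_force: [0.2, -0.0, -0.3]
grip_width: 0.0175
grasp_force: 61.0
```

```bash
cat > st.py <<'E'
from h import *
np.set_printoptions(precision=4,suppress=True)
n=np.array([-.457,.104,.883])
o=to(bot.get_obs()['eef_pos'])
T=R.from_quat(o['tool_rot']).as_matrix();tip=o['eef_pos']+T@[-.035,0,.04];h=np.array([.693,.157,.2055]);print(tip,'depth',-(tip-h)@n, 'lat',(tip-h)-n*((tip-h)@n),o['joint_pos'])
E
python3 st.py;  python3 - <<'E'
from h import *
b=cam('side')
cv2.imwrite('pics/crop10.png',cv2.resize(b['image'][210:285,170:270,::-1],(800,600),interpolation=cv2.INTER_CUBIC))
E
```

```text
t 18.3 pos [0.6706 0.1592 0.2213] az 167.15 F [ 0.24 -0.   -0.32] M [-0.077  0.036  0.021] w 0.0175 gf 61.0
jog [0. 0. 0.] yaw 0
[0.7049 0.1542 0.181 ] depth 0.027363191893078436 lat [-0.0006  0.0001 -0.0004] [0.2031 0.6288 0.572  1.4954 0.0682 0.4283]
```

View pics/crop10.png

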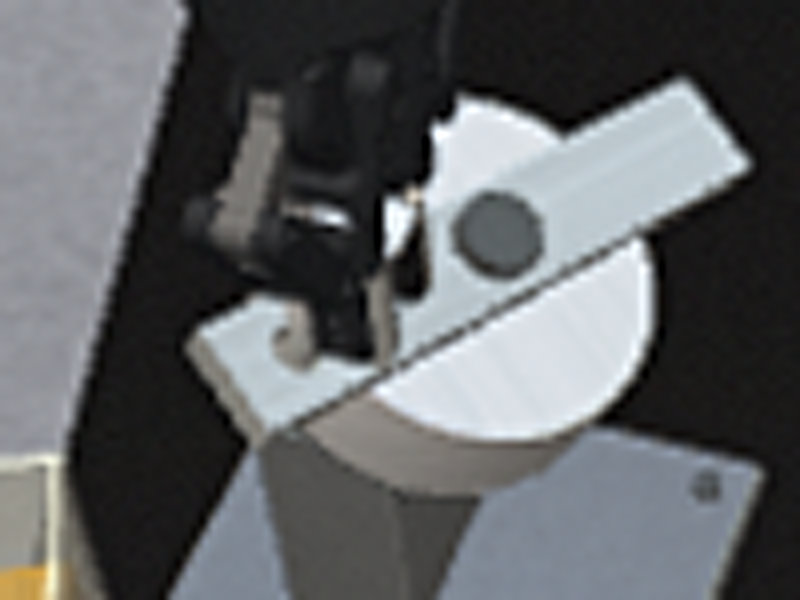

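The shank is through the hole, with its tip about 27 mm below the bar's upper face and no side force. Next I'll tabulate crank chords of 15° per 0.5 s.

```bash
cat > crank.py <<'E'
from h import *
np.set_printoptions(precision=4,suppress=True)
c,s=np.cos,np.sin; ps=np.radians(-12.8);L=np.radians(28)
X0=np.array([c(L)*c(ps),c(L)*s(ps),s(L)]);Y0=np.array([-s(ps),c(ps),0]);N=np.cross(X0,Y0)
TC=np.array([.6706,.1592,.2213]); P=np.radians(60.6)
C=TC-.07*(c(P)*X0+s(P)*Y0)
T=R.from_quat([.112,.993,.035,-.002]).as_matrix()
pt=lambda d:C+.07*(c(np.radians(d))*X0+s(np.radians(d))*Y0)
def phi(p): return np.degrees(np.arctan2((p-C)@Y0,(p-C)@X0))
E
python3 - <<'E'
from crank import *
for d in np.arange(60.6,60.6+420,15): print(round(d,1),(T.T@(pt(d+15)-pt(d))/.3).round(3), np.hypot(*pt(d)[:2]).round(3))
E
```

```text
60.6 [0.05  0.021 0.029] 0.689
75.6 [0.053 0.005 0.029] 0.679
90.6 [ 0.053 -0.011  0.028] 0.666
105.6 [ 0.049 -0.026  0.025] 0.65
120.6 [ 0.042 -0.039  0.02 ] 0.634
135.6 [ 0.032 -0.05   0.014] 0.617
150.6 [ 0.02  -0.057  0.007] 0.602
165.6 [ 0.006 -0.061 -0.001] 0.589
180.6 [-0.008 -0.06  -0.008] 0.58
195.6 [-0.021 -0.055 -0.015] 0.574
210.6 [-0.033 -0.047 -0.021] 0.574
225.6 [-0.043 -0.035 -0.026] 0.578
240.6 [-0.05  -0.021 -0.029] 0.587
255.6 [-0.053 -0.005 -0.029] 0.599
270.6 [-0.053  0.011 -0.028] 0.614
285.6 [-0.049  0.026 -0.025] 0.63
300.6 [-0.042  0.039 -0.02 ] 0.646
315.6 [-0.032  0.05  -0.014] 0.662
330.6 [-0.02   0.057 -0.007] 0.675
345.6 [-0.006  0.061  0.001] 0.686
360.6 [0.008 0.06  0.008] 0.694
375.6 [0.021 0.055 0.015] 0.699
390.6 [0.033 0.047 0.021] 0.699
405.6 [0.043 0.035 0.026] 0.696
420.6 [0.05  0.021 0.029] 0.689
435.6 [0.053 0.005 0.029] 0.679
450.6 [ 0.053 -0.011  0.028] 0.666
465.6 [ 0.049 -0.026  0.025] 0.65
```

>>> jog_arm([
  {"delta_pos":[0.01,0.004,0.006],"yaw":0,"fingers":0},
  {"delta_pos":[0.02,0.008,0.012],"yaw":0,"fingers":0},
  {"delta_pos":[0.03,0.013,0.017],"yaw":0,"fingers":0},
  {"delta_pos":[0.04,0.017,0.023],"yaw":0,"fingers":0},
  {"delta_pos":[0.05,0.021,0.029],"yaw":0,"fingers":0},
])

```text
clock: 18.85
eef_pos: [0.6604, 0.1672, 0.2156]
tool_rot: [0.113, 0.993, 0.034, 0.003]
ft_force: [6.5, -6.0, 1.6]
grip_width: 0.0174
grasp_force: 61.3
```

>>> jog_arm([
  {"delta_pos":[0.01,0.002,0.006],"yaw":0,"fingers":0},
  {"delta_pos":[0.021,0.003,0.012],"yaw":0,"fingers":0},
  {"delta_pos":[0.032,0.004,0.017],"yaw":0,"fingers":0},
  {"delta_pos":[0.042,0.004,0.023],"yaw":0,"fingers":0},
  {"delta_pos":[0.053,0.005,0.029],"yaw":0,"fingers":0},
])

```text
clock: 19.35
eef_pos: [0.6464, 0.1737, 0.2079]
tool_rot: [0.113, 0.993, 0.035, 0.004]
ft_force: [8.1, -2.8, 0.7]
grip_width: 0.017
grasp_force: 61.4
```

Run:
```python
from crank import *
o=to(pt(90.6));p=o['eef_pos'];print('phi',phi(p),'off-plane',(p-C)@N,'rad',np.linalg.norm(p-C-((p-C)@N)*N))
```

```text
t 19.35 pos [0.6464 0.1737 0.2079] az 167.06 F [ 8.15 -2.85  0.74] M [-0.92  -2.021 -0.173] w 0.017 gf 61.4
jog [ 0.014  -0.0002  0.0103] yaw 0
phi 86.37708577684651 off-plane 0.0007456999411919738 rad 0.06995261882564616
```

Cranking works: force about 8 N with a small lag. Continuing round.

>>> jog_arm([
  {"delta_pos":[0.011,-0.001,0.006],"yaw":0,"fingers":0},
  {"delta_pos":[0.021,-0.003,0.011],"yaw":0,"fingers":0},
  {"delta_pos":[0.032,-0.005,0.017],"yaw":0,"fingers":0},
  {"delta_pos":[0.043,-0.008,0.022],"yaw":0,"fingers":0},
  {"delta_pos":[0.053,-0.011,0.028],"yaw":0,"fingers":0},
])

```text
clock: 19.85
eef_pos: [0.6309, 0.1762, 0.2]
tool_rot: [0.112, 0.993, 0.037, 0.005]
ft_force: [9.3, 0.4, 2.9]
grip_width: 0.0171
grasp_force: 61.3
```

>>> jog_arm([
  {"delta_pos":[0.01,-0.004,0.005],"yaw":0,"fingers":0},
  {"delta_pos":[0.02,-0.009,0.01],"yaw":0,"fingers":0},
  {"delta_pos":[0.03,-0.014,0.015],"yaw":0,"fingers":0},
  {"delta_pos":[0.04,-0.02,0.02],"yaw":0,"fingers":0},
  {"delta_pos":[0.049,-0.026,0.025],"yaw":0,"fingers":0},
])

```text
clock: 20.35
eef_pos: [0.615, 0.174, 0.1924]
tool_rot: [0.111, 0.993, 0.038, 0.005]
ft_force: [9.9, 3.1, 1.4]
grip_width: 0.0172
grasp_force: 61.3
```

>>> jog_arm([
  {"delta_pos":[0.009,-0.007,0.004],"yaw":0,"fingers":0},
  {"delta_pos":[0.018,-0.014,0.008],"yaw":0,"fingers":0},
  {"delta_pos":[0.026,-0.022,0.012],"yaw":0,"fingers":0},
  {"delta_pos":[0.034,-0.03,0.016],"yaw":0,"fingers":0},
  {"delta_pos":[0.042,-0.039,0.02],"yaw":0,"fingers":0},
])

```text
clock: 20.85
eef_pos: [0.5996, 0.1673, 0.1857]
tool_rot: [0.111, 0.993, 0.04, 0.004]
ft_force: [7.9, 5.7, 1.8]
grip_width: 0.0171
grasp_force: 61.2
```

>>> jog_arm([
  {"delta_pos":[0.007,-0.009,0.003],"yaw":0,"fingers":0},
  {"delta_pos":[0.014,-0.019,0.006],"yaw":0,"fingers":0},
  {"delta_pos":[0.02,-0.029,0.009],"yaw":0,"fingers":0},
  {"delta_pos":[0.026,-0.039,0.012],"yaw":0,"fingers":0},
  {"delta_pos":[0.032,-0.05,0.014],"yaw":0,"fingers":0},
])

```text
clock: 21.35
eef_pos: [0.5858, 0.156, 0.1802]
tool_rot: [0.11, 0.993, 0.04, 0.003]
ft_force: [6.0, 7.8, 0.6]
grip_width: 0.0175
grasp_force: 61.1
```

>>> jog_arm([
  {"delta_pos":[0.005,-0.011,0.002],"yaw":0,"fingers":0},
  {"delta_pos":[0.009,-0.022,0.004],"yaw":0,"fingers":0},
  {"delta_pos":[0.013,-0.034,0.005],"yaw":0,"fingers":0},
  {"delta_pos":[0.017,-0.045,0.006],"yaw":0,"fingers":0},
  {"delta_pos":[0.02,-0.057,0.007],"yaw":0,"fingers":0},
])

```text
clock: 21.85
eef_pos: [0.5747, 0.1411, 0.1763]
tool_rot: [0.11, 0.993, 0.04, 0.001]
ft_force: [3.3, 8.9, 1.4]
grip_width: 0.0173
grasp_force: 61.1
```

>>> jog_arm([
  {"delta_pos":[0.002,-0.012,0],"yaw":0,"fingers":0},
  {"delta_pos":[0.004,-0.024,0],"yaw":0,"fingers":0},
  {"delta_pos":[0.005,-0.036,0],"yaw":0,"fingers":0},
  {"delta_pos":[0.006,-0.049,-0.001],"yaw":0,"fingers":0},
  {"delta_pos":[0.006,-0.061,-0.001],"yaw":0,"fingers":0},
])

```text
clock: 22.35
eef_pos: [0.5676, 0.1234, 0.1747]
tool_rot: [0.11, 0.993, 0.04, -0.0]
ft_force: [-1.1, 8.1, 2.3]
grip_width: 0.0173
grasp_force: 61.1
```

Run:
```python
from crank import *
o=to(pt(180.6));p=o['eef_pos'];print('phi',phi(p),'off-plane',(p-C)@N,'rad',np.linalg.norm(p-C-((p-C)@N)*N),o['joint_pos'])
```

```text
t 22.35 pos [0.5676 0.1234 0.1747] az 167.38 F [-1.05  8.12  2.27] M [ 1.951 -0.103  0.261] w 0.0173 gf 61.1
jog [-0.0012 -0.0138  0.0069] yaw 0
phi 177.3240829464576 off-plane 0.002273584183151136 rad 0.06926003831471089 [0.1742 0.4112 0.0946 1.2325 0.0764 0.3956]
```

>>> jog_arm([
  {"delta_pos":[-0.001,-0.012,0],"yaw":0,"fingers":0},
  {"delta_pos":[-0.002,-0.024,0],"yaw":0,"fingers":0},
  {"delta_pos":[-0.004,-0.036,-0.001],"yaw":0,"fingers":0},
  {"delta_pos":[-0.006,-0.048,-0.001],"yaw":0,"fingers":0},
  {"delta_pos":[-0.008,-0.06,-0.002],"yaw":0,"fingers":0},
])

```text
clock: 22.85
eef_pos: [0.5651, 0.1051, 0.174]
tool_rot: [0.11, 0.993, 0.039, -0.001]
ft_force: [-1.8, 8.0, 3.6]
grip_width: 0.0172
grasp_force: 61.5
```

>>> jog_arm([
  {"delta_pos":[-0.003,-0.011,-0.002],"yaw":0,"fingers":0},
  {"delta_pos":[-0.007,-0.022,-0.004],"yaw":0,"fingers":0},
  {"delta_pos":[-0.011,-0.033,-0.007],"yaw":0,"fingers":0},
  {"delta_pos":[-0.016,-0.044,-0.011],"yaw":0,"fingers":0},
  {"delta_pos":[-0.021,-0.055,-0.015],"yaw":0,"fingers":0},
])

```text
clock: 23.35
eef_pos: [0.5674, 0.0868, 0.1767]
tool_rot: [0.11, 0.993, 0.039, -0.001]
ft_force: [-1.1, 7.2, 0.1]
grip_width: 0.0171
grasp_force: 61.2
```

>>> jog_arm([
  {"delta_pos":[-0.006,-0.01,-0.004],"yaw":0,"fingers":0},
  {"delta_pos":[-0.012,-0.02,-0.008],"yaw":0,"fingers":0},
  {"delta_pos":[-0.019,-0.029,-0.012],"yaw":0,"fingers":0},
  {"delta_pos":[-0.026,-0.038,-0.016],"yaw":0,"fingers":0},
  {"delta_pos":[-0.033,-0.047,-0.021],"yaw":0,"fingers":0},
])

```text
clock: 23.85
eef_pos: [0.5735, 0.07, 0.1814]
tool_rot: [0.111, 0.993, 0.038, -0.002]
ft_force: [-1.4, 5.7, -1.0]
grip_width: 0.0171
grasp_force: 61.1
```

>>> jog_arm([
  {"delta_pos":[-0.008,-0.008,-0.005],"yaw":0,"fingers":0},
  {"delta_pos":[-0.016,-0.015,-0.01],"yaw":0,"fingers":0},
  {"delta_pos":[-0.025,-0.022,-0.015],"yaw":0,"fingers":0},
  {"delta_pos":[-0.034,-0.029,-0.02],"yaw":0,"fingers":0},
  {"delta_pos":[-0.043,-0.035,-0.026],"yaw":0,"fingers":0},
])

```text
clock: 24.35
eef_pos: [0.5834, 0.056, 0.1879]
tool_rot: [0.111, 0.993, 0.038, -0.002]
ft_force: [-0.4, 4.0, -1.0]
grip_width: 0.0171
grasp_force: 60.9
```

>>> jog_arm([
  {"delta_pos":[-0.01,-0.005,-0.006],"yaw":0,"fingers":0},
  {"delta_pos":[-0.02,-0.01,-0.012],"yaw":0,"fingers":0},
  {"delta_pos":[-0.03,-0.014,-0.017],"yaw":0,"fingers":0},
  {"delta_pos":[-0.04,-0.018,-0.023],"yaw":0,"fingers":0},
  {"delta_pos":[-0.05,-0.021,-0.029],"yaw":0,"fingers":0},
])

```text
clock: 24.85
eef_pos: [0.597, 0.0448, 0.1959]
tool_rot: [0.111, 0.993, 0.037, -0.002]
ft_force: [-1.0, 5.4, -1.8]
grip_width: 0.0174
grasp_force: 61.0
```

>>> jog_arm([
  {"delta_pos":[-0.01,-0.002,-0.006],"yaw":0,"fingers":0},
  {"delta_pos":[-0.021,-0.003,-0.012],"yaw":0,"fingers":0},
  {"delta_pos":[-0.032,-0.004,-0.017],"yaw":0,"fingers":0},
  {"delta_pos":[-0.042,-0.005,-0.023],"yaw":0,"fingers":0},
  {"delta_pos":[-0.053,-0.005,-0.029],"yaw":0,"fingers":0},
])

```text
clock: 25.35
eef_pos: [0.6125, 0.0385, 0.2042]
tool_rot: [0.112, 0.993, 0.036, -0.002]
ft_force: [-2.8, 4.4, -2.2]
grip_width: 0.0172
grasp_force: 61.0
```

Run:
```python
from crank import *
o=to(pt(270.6));p=o['eef_pos'];print('phi',phi(p),'off-plane',(p-C)@N,'rad',np.linalg.norm(p-C-((p-C)@N)*N),o['joint_pos'])
```

```text
t 25.35 pos [0.6125 0.0385 0.2042] az 167.21 F [-2.82  4.39 -2.21] M [1.072 0.443 0.144] w 0.0172 gf 61.0
jog [-0.0007 -0.0012 -0.0045] yaw 0
phi -90.081589992251 off-plane -0.001054082423585958 rad 0.06955501131547652 [0.0272 0.4756 0.2729 1.3621 0.0721 0.2511]
```

>>> jog_arm([
  {"delta_pos":[-0.011,0.001,-0.006],"yaw":0,"fingers":0},
  {"delta_pos":[-0.021,0.003,-0.012],"yaw":0,"fingers":0},
  {"delta_pos":[-0.032,0.005,-0.018],"yaw":0,"fingers":0},
  {"delta_pos":[-0.043,0.008,-0.024],"yaw":0,"fingers":0},
  {"delta_pos":[-0.053,0.011,-0.029],"yaw":0,"fingers":0},
])

```text
clock: 25.85
eef_pos: [0.6286, 0.0373, 0.2126]
tool_rot: [0.112, 0.993, 0.036, -0.002]
ft_force: [-2.0, 4.0, -2.2]
grip_width: 0.0171
grasp_force: 60.9
```

>>> jog_arm([
  {"delta_pos":[-0.01,0.004,-0.005],"yaw":0,"fingers":0},
  {"delta_pos":[-0.02,0.009,-0.01],"yaw":0,"fingers":0},
  {"delta_pos":[-0.03,0.014,-0.015],"yaw":0,"fingers":0},
  {"delta_pos":[-0.04,0.02,-0.02],"yaw":0,"fingers":0},
  {"delta_pos":[-0.049,0.026,-0.025],"yaw":0,"fingers":0},
])

```text
clock: 26.35
eef_pos: [0.6446, 0.0407, 0.2204]
tool_rot: [0.112, 0.993, 0.035, -0.002]
ft_force: [-3.7, 4.2, -2.9]
grip_width: 0.0173
grasp_force: 60.7
```

>>> jog_arm([
  {"delta_pos":[-0.009,0.007,-0.004],"yaw":0,"fingers":0},
  {"delta_pos":[-0.018,0.014,-0.008],"yaw":0,"fingers":0},
  {"delta_pos":[-0.026,0.022,-0.012],"yaw":0,"fingers":0},
  {"delta_pos":[-0.034,0.03,-0.016],"yaw":0,"fingers":0},
  {"delta_pos":[-0.042,0.039,-0.02],"yaw":0,"fingers":0},
])

```text
clock: 26.85
eef_pos: [0.6596, 0.0486, 0.2271]
tool_rot: [0.112, 0.993, 0.035, -0.002]
ft_force: [-2.9, 2.4, -3.0]
grip_width: 0.0174
grasp_force: 60.6
```

>>> jog_arm([
  {"delta_pos":[-0.007,0.009,-0.003],"yaw":0,"fingers":0},
  {"delta_pos":[-0.014,0.019,-0.006],"yaw":0,"fingers":0},
  {"delta_pos":[-0.02,0.029,-0.009],"yaw":0,"fingers":0},
  {"delta_pos":[-0.026,0.039,-0.012],"yaw":0,"fingers":0},
  {"delta_pos":[-0.032,0.05,-0.014],"yaw":0,"fingers":0},
])

```text
clock: 27.35
eef_pos: [0.6727, 0.0607, 0.2326]
tool_rot: [0.112, 0.993, 0.035, -0.001]
ft_force: [-3.7, 0.4, -4.0]
grip_width: 0.0171
grasp_force: 60.6
```

>>> jog_arm([
  {"delta_pos":[-0.005,0.011,-0.002],"yaw":0,"fingers":0},
  {"delta_pos":[-0.009,0.022,-0.004],"yaw":0,"fingers":0},
  {"delta_pos":[-0.013,0.034,-0.005],"yaw":0,"fingers":0},
  {"delta_pos":[-0.017,0.045,-0.006],"yaw":0,"fingers":0},
  {"delta_pos":[-0.02,0.057,-0.007],"yaw":0,"fingers":0},
])

```text
clock: 27.85
eef_pos: [0.6824, 0.0758, 0.2361]
tool_rot: [0.112, 0.993, 0.035, -0.001]
ft_force: [-3.2, -2.2, -4.1]
grip_width: 0.0172
grasp_force: 60.6
```

>>> jog_arm([
  {"delta_pos":[-0.002,0.012,0],"yaw":0,"fingers":0},
  {"delta_pos":[-0.004,0.024,0],"yaw":0,"fingers":0},
  {"delta_pos":[-0.005,0.036,0],"yaw":0,"fingers":0},
  {"delta_pos":[-0.006,0.049,0.001],"yaw":0,"fingers":0},
  {"delta_pos":[-0.006,0.061,0.001],"yaw":0,"fingers":0},
])

```text
clock: 28.35
eef_pos: [0.6883, 0.0934, 0.237]
tool_rot: [0.112, 0.993, 0.035, -0.001]
ft_force: [-1.2, -3.9, -3.0]
grip_width: 0.0172
grasp_force: 60.6
```

Run:
```python
from crank import *
o=to(pt(360.6));p=o['eef_pos'];print('phi',phi(p),'off-plane',(p-C)@N,'rad',np.linalg.norm(p-C-((p-C)@N)*N),o['joint_pos'])
```

```text
t 28.35 pos [0.6883 0.0934 0.237 ] az 167.15 F [-1.21 -3.91 -3.02] M [-0.941  0.68  -0.037] w 0.0172 gf 60.6
jog [ 0.0014  0.0002 -0.0035] yaw 0
phi 0.6116327654904963 off-plane -0.0011299584389038184 rad 0.06987732695010787 [0.1047 0.6476 0.6451 1.5551 0.069  0.3299]
```

>>> jog_arm([
  {"delta_pos":[0.001,0.012,0.001],"yaw":0,"fingers":0},
  {"delta_pos":[0.002,0.024,0.002],"yaw":0,"fingers":0},
  {"delta_pos":[0.004,0.036,0.004],"yaw":0,"fingers":0},
  {"delta_pos":[0.006,0.048,0.006],"yaw":0,"fingers":0},
  {"delta_pos":[0.008,0.06,0.008],"yaw":0,"fingers":0},
])

```text
clock: 28.85
eef_pos: [0.6899, 0.1116, 0.2359]
tool_rot: [0.112, 0.993, 0.035, -0.001]
ft_force: [-1.2, -5.2, -2.3]
grip_width: 0.0173
grasp_force: 60.7
```

>>> jog_arm([
  {"delta_pos":[0.003,0.011,0.002],"yaw":0,"fingers":0},
  {"delta_pos":[0.007,0.022,0.005],"yaw":0,"fingers":0},
  {"delta_pos":[0.011,0.033,0.008],"yaw":0,"fingers":0},
  {"delta_pos":[0.016,0.044,0.011],"yaw":0,"fingers":0},
  {"delta_pos":[0.021,0.055,0.015],"yaw":0,"fingers":0},
])

```text
clock: 29.35
eef_pos: [0.6878, 0.1287, 0.2328]
tool_rot: [0.112, 0.993, 0.035, -0.001]
ft_force: [-1.1, -7.4, -2.3]
grip_width: 0.0169
grasp_force: 60.9
```

>>> jog_arm([
  {"delta_pos":[0.006,0.01,0.004],"yaw":0,"fingers":0},
  {"delta_pos":[0.012,0.02,0.008],"yaw":0,"fingers":0},
  {"delta_pos":[0.019,0.029,0.012],"yaw":0,"fingers":0},
  {"delta_pos":[0.026,0.038,0.016],"yaw":0,"fingers":0},
  {"delta_pos":[0.033,0.047,0.021],"yaw":0,"fingers":0},
])

```text
clock: 29.85
eef_pos: [0.682, 0.1445, 0.2281]
tool_rot: [0.113, 0.993, 0.034, 0.0]
ft_force: [0.7, -7.9, -0.7]
grip_width: 0.0174
grasp_force: 61.0
```

>>> jog_arm([
  {"delta_pos":[0.008,0.008,0.005],"yaw":0,"fingers":0},
  {"delta_pos":[0.016,0.015,0.01],"yaw":0,"fingers":0},
  {"delta_pos":[0.025,0.022,0.015],"yaw":0,"fingers":0},
  {"delta_pos":[0.034,0.029,0.02],"yaw":0,"fingers":0},
  {"delta_pos":[0.043,0.035,0.026],"yaw":0,"fingers":0},
])

```text
clock: 30.35
eef_pos: [0.6727, 0.1578, 0.2218]
tool_rot: [0.113, 0.993, 0.034, 0.002]
ft_force: [2.3, -9.4, -0.0]
grip_width: 0.0174
grasp_force: 61.1
```

>>> jog_arm([
  {"delta_pos":[0.01,0.005,0.006],"yaw":0,"fingers":0},
  {"delta_pos":[0.02,0.01,0.012],"yaw":0,"fingers":0},
  {"delta_pos":[0.03,0.014,0.017],"yaw":0,"fingers":0},
  {"delta_pos":[0.04,0.018,0.023],"yaw":0,"fingers":0},
  {"delta_pos":[0.05,0.021,0.029],"yaw":0,"fingers":0},
])

```text
clock: 30.85
eef_pos: [0.6608, 0.1679, 0.2146]
tool_rot: [0.113, 0.993, 0.035, 0.003]
ft_force: [3.9, -7.9, 0.8]
grip_width: 0.017
grasp_force: 61.2
```

```bash
cat > fit.py <<'E'
from crank import *
D=np.array([[.6604,.1672,.2156,6.5,-6,1.6],[.6464,.1737,.2079,8.1,-2.8,.7],[.6309,.1762,.2,9.3,.4,2.9],[.615,.174,.1924,9.9,3.1,1.4],[.5996,.1673,.1857,7.9,5.7,1.8],[.5858,.156,.1802,6,7.8,.6],[.5747,.1411,.1763,3.3,8.9,1.4],[.5676,.1234,.1747,-1.1,8.1,2.3],[.5651,.1051,.174,-1.8,8,3.6],[.5674,.0868,.1767,-1.1,7.2,.1],[.5735,.07,.1814,-1.4,5.7,-1],[.5834,.056,.1879,-.4,4,-1],[.597,.0448,.1959,-1,5.4,-1.8],[.6125,.0385,.2042,-2.8,4.4,-2.2],[.6286,.0373,.2126,-2,4,-2.2],[.6446,.0407,.2204,-3.7,4.2,-2.9],[.6596,.0486,.2271,-2.9,2.4,-3],[.6727,.0607,.2326,-3.7,.4,-4],[.6824,.0758,.2361,-3.2,-2.2,-4.1],[.6883,.0934,.237,-1.2,-3.9,-3]])
import sys
if len(sys.argv)>1: D=np.vstack([D,np.array(eval(sys.argv[1]))])
ph=np.array([phi(d[:3]) for d in D]);r=np.radians(ph)
t=-np.sin(r)[:,None]*X0+np.cos(r)[:,None]*Y0
F=-((D[:,3:]+[0,0,.6])*t).sum(1)     # push along the motion, pin weight removed
rad=((D[:,3:])*(np.cos(r)[:,None]*X0+np.sin(r)[:,None]*Y0)).sum(1)
k=np.arange(len(F))>0
A=np.c_[np.ones(len(r)),np.cos(r),np.sin(r)]
x=np.linalg.lstsq(A[k],F[k],rcond=None)[0]
for q in zip(ph.round(1),F.round(2),(A@x).round(2),rad.round(1)):print(*q)
pk=np.degrees(np.arctan2(x[2],x[1]))
print('mean',x[0],'amp',np.hypot(x[1],x[2]),'peak at',pk,'-> heavy lowest at phi',pk-270 if pk>0 else pk+90, 'resid',np.std(F[k]-A[k]@x))
# peak: heavy side climbing (moving ccw) level with shaft = its angle 270; heavy offset h=270-pk; lowest 180 => phi=180-h=pk-90
o=bot.get_obs();print('now phi',phi(o['eef_pos']),'target',pk-90)
E
echo ok
```

```text
ok
```

```bash
python3 fit.py "[[.6899,.1116,.2359,-1.2,-5.2,-2.3],[.6878,.1287,.2328,-1.1,-7.4,-2.3],[.682,.1445,.2281,.7,-7.9,-.7],[.6727,.1578,.2218,2.3,-9.4,0],[.6608,.1679,.2146,3.9,-7.9,.8]]"
```

```text
72.2 8.78 8.41 -1.9
86.4 8.17 9.05 -0.4
100.8 9.86 9.51 0.7
115.4 10.24 9.76 1.0
130.3 9.92 9.78 1.4
145.7 9.75 9.53 1.8
161.4 9.57 9.02 1.3
177.3 7.59 8.28 1.8
-167.5 7.47 7.42 -0.2
-152.1 6.94 6.45 -1.1
-136.8 5.54 5.46 -1.6
-121.6 3.11 4.53 -2.4
-105.5 3.74 3.66 -4.1
-90.1 4.03 3.0 -3.7
-75.0 2.25 2.57 -4.3
-60.1 2.77 2.38 -5.5
-45.0 1.7 2.45 -4.3
-29.7 2.78 2.78 -4.3
-14.7 3.77 3.32 -3.4
0.6 4.05 4.07 -1.7
15.7 4.92 4.95 -2.5
30.1 6.31 5.87 -4.2
44.4 6.86 6.79 -4.0
58.6 8.01 7.66 -5.4
72.6 7.35 8.43 -4.9
mean 6.089355737735256 amp 3.7126730116362303 peak at 123.53511774315702 -> heavy lowest at phi -146.464882256843 resid 0.5690125598020894
now phi 72.62278961873807 target 33.535117743157016
```

The fit is clean: friction 0.43 N m, imbalance 0.26 N m, and resistance peaks at φ≈123.5°. That puts the heavy side lowest at φ≈33.5°. I'll turn back past it, then approach in the measuring direction so backlash cancels.

>>> jog_arm([
  {"delta_pos":[-0.01,-0.003,-0.006],"yaw":0,"fingers":0},
  {"delta_pos":[-0.02,-0.007,-0.012],"yaw":0,"fingers":0},
  {"delta_pos":[-0.03,-0.011,-0.018],"yaw":0,"fingers":0},
  {"delta_pos":[-0.04,-0.016,-0.023],"yaw":0,"fingers":0},
  {"delta_pos":[-0.05,-0.021,-0.029],"yaw":0,"fingers":0},
])

```text
clock: 31.35
eef_pos: [0.6699, 0.1608, 0.2205]
tool_rot: [0.111, 0.993, 0.036, -0.002]
ft_force: [-3.9, 3.2, 0.3]
grip_width: 0.0177
grasp_force: 61.1
```

>>> jog_arm([
  {"delta_pos":[-0.009,-0.006,-0.006],"yaw":0,"fingers":0},
  {"delta_pos":[-0.018,-0.013,-0.011],"yaw":0,"fingers":0},
  {"delta_pos":[-0.027,-0.02,-0.016],"yaw":0,"fingers":0},
  {"delta_pos":[-0.035,-0.027,-0.021],"yaw":0,"fingers":0},
  {"delta_pos":[-0.043,-0.035,-0.026],"yaw":0,"fingers":0},
])

```text
clock: 31.85
eef_pos: [0.6803, 0.1464, 0.2271]
tool_rot: [0.112, 0.993, 0.036, -0.002]
ft_force: [-3.4, 4.4, -0.9]
grip_width: 0.0174
grasp_force: 61.0
```

>>> jog_arm([
  {"delta_pos":[-0.007,-0.009,-0.005],"yaw":0,"fingers":0},
  {"delta_pos":[-0.014,-0.018,-0.009],"yaw":0,"fingers":0},
  {"delta_pos":[-0.021,-0.027,-0.013],"yaw":0,"fingers":0},
  {"delta_pos":[-0.027,-0.037,-0.017],"yaw":0,"fingers":0},
  {"delta_pos":[-0.033,-0.047,-0.021],"yaw":0,"fingers":0},
])

```text
clock: 32.35
eef_pos: [0.6868, 0.1306, 0.2321]
tool_rot: [0.111, 0.993, 0.036, -0.002]
ft_force: [-3.0, 5.0, -1.9]
grip_width: 0.0168
grasp_force: 60.8
```

>>> jog_arm([
  {"delta_pos":[-0.005,-0.011,-0.004],"yaw":0,"fingers":0},
  {"delta_pos":[-0.01,-0.022,-0.007],"yaw":0,"fingers":0},
  {"delta_pos":[-0.014,-0.033,-0.01],"yaw":0,"fingers":0},
  {"delta_pos":[-0.018,-0.044,-0.013],"yaw":0,"fingers":0},
  {"delta_pos":[-0.021,-0.055,-0.015],"yaw":0,"fingers":0},
])

```text
clock: 32.85
eef_pos: [0.6894, 0.1136, 0.2353]
tool_rot: [0.111, 0.993, 0.037, -0.002]
ft_force: [-3.2, 7.8, -2.0]
grip_width: 0.0172
grasp_force: 60.8
```

```bash
cat > now.py <<'E'
from crank import *
o=to(pt(33.5));p=o['eef_pos'];print('phi',phi(p),'off-plane',(p-C)@N,'rad',np.linalg.norm(p-C-((p-C)@N)*N),o['joint_pos'])
r=np.radians(phi(p));f=o['ft_force']+[0,0,.6];print('tangential push',-f@(c(r)*Y0-s(r)*X0),'radial',f@(c(r)*X0+s(r)*Y0))
E
python3 now.py
```

```text
t 32.85 pos [0.6894 0.1136 0.2353] az 167.26 F [-3.2   7.79 -2.  ] M [1.537 0.747 0.144] w 0.0172 gf 60.8
jog [0.024  0.0592 0.0139] yaw 0
phi 17.345636260890643 off-plane -0.0009535784979484582 rad 0.0692201721717413 [0.1315 0.6575 0.6582 1.5579 0.0732 0.3547]
tangential push -8.043934110615098 radial -2.6634027047994464
```

>>> jog_arm([
  {"delta_pos":[0.003,0.011,0.002],"yaw":0,"fingers":0},
  {"delta_pos":[0.007,0.022,0.005],"yaw":0,"fingers":0},
  {"delta_pos":[0.011,0.033,0.008],"yaw":0,"fingers":0},
  {"delta_pos":[0.016,0.044,0.011],"yaw":0,"fingers":0},
  {"delta_pos":[0.021,0.055,0.015],"yaw":0,"fingers":0},
  {"delta_pos":[0.026,0.064,0.018],"yaw":0,"fingers":0},
  {"delta_pos":[0.031,0.071,0.021],"yaw":0,"fingers":0},
  {"delta_pos":[0.031,0.071,0.021],"yaw":0,"fingers":0},
  {"delta_pos":[0.031,0.071,0.021],"yaw":0,"fingers":0},
  {"delta_pos":[0.031,0.071,0.021],"yaw":0,"fingers":0},
])

```text
clock: 33.85
eef_pos: [0.6864, 0.1329, 0.2311]
tool_rot: [0.113, 0.993, 0.034, -0.0]
ft_force: [2.5, -5.4, -1.3]
grip_width: 0.0175
grasp_force: 61.0
```

```bash
python3 now.py
```

```text
t 33.85 pos [0.6864 0.1329 0.2311] az 167.05 F [ 2.53 -5.35 -1.31] M [-1.247 -0.333 -0.102] w 0.0175 gf 61.0
jog [ 0.0001 -0.0002 -0.005 ] yaw 0
phi 33.92534522605976 off-plane -0.0013269423112174754 rad 0.06950510603295271 [0.1629 0.6539 0.6411 1.54   0.0652 0.3898]
tangential push 5.48091071317763 radial -0.1970014611917989
```

>>> jog_arm([
  {"delta_pos":[0,0,0],"yaw":0,"fingers":0},
  {"delta_pos":[0,0,0],"yaw":0,"fingers":0},
  {"delta_pos":[0,0,0],"yaw":0,"fingers":0},
  {"delta_pos":[0,0,0],"yaw":0,"fingers":0},
  {"delta_pos":[0,0,0],"yaw":0,"fingers":0},
])

```text
clock: 34.35
eef_pos: [0.6863, 0.1329, 0.2311]
tool_rot: [0.113, 0.993, 0.034, -0.0]
ft_force: [1.3, -5.0, -0.4]
grip_width: 0.0173
grasp_force: 61.0
```

```bash
python3 now.py; python3 -c "
from workcell import bot
print(bot.job_done())"
```

```text
t 34.35 pos [0.6863 0.1329 0.2311] az 167.05 F [ 1.31 -5.   -0.41] M [-1.256 -0.395 -0.13 ] w 0.0173 gf 61.0
jog [ 0.     -0.0001 -0.005 ] yaw 0
phi 33.92510816858708 off-plane -0.0013229261798289173 rad 0.06948660110369144 [0.1629 0.6539 0.6412 1.5401 0.0652 0.3898]
tangential push 5.033452089463108 radial -0.736102859312844
the job is handed in; nothing more can be done
None
```

The job is handed in at 34 s: I cranked the rotor one full turn, found the heavy side by feel, and am holding it at its lowest point (rotor angle about 34°, good to 2–3°), with the pin still gripped and through the hole.

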